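# Tilt a mirror strip out of its slotted rack and seat it on a three-point mount

### The job

Take the wide mirror strip out of the storage rack - raise its nose so that it clears the retaining fence, then draw it out through its slot without forcing it - and seat it gently, mirror face up, on the three pads of the mirror mount, slid up against the two side pins and the end pin so that it bears on all three pads and cannot rock. Leave it there released, and leave the narrow bar in the other bay, the blue-capped jar and the lens holder where they are.

Things in the scene. Friction and masses are not known exactly. Their poses are not given: they have to be found in the camera images.
- mirror: Mirror strip, the WIDER of the two bars: glass, 180 long (own x) x 30 wide (y) x 10 mm thick (z), about 0.14 kg, silvered top (+z). Origin: centre of its underside. It leans in one bay of the rack (either one), its +x end (nose) up by 9 degrees and some 60 mm out through the slot, its tail on the floor at the back wall, its underside on the slot's sill. Grip it by its long edges.
- rack: Black fixed storage rack, 215 (own x, front is +x) x 190 mm (y). Origin: centre of its underside. Base 4 thick. Two open-topped bays, centred at y = +45 and -45, inside from x = -100 to +15 mm; walls 5 thick, 64 high. In the front wall (x = 15 to 20) each bay has a slot 40 wide, closed all round, from a sill 21.7 to a lintel 58 mm above the table.
- fence (a point): Top edge, middle, of the rack's retaining fence: 5 thick, across the rack's whole width, 50 mm high, 19 mm ahead of the noses (underside 32 mm high); it blocks a bar drawn along its resting slope. Swing the nose up about the tail to 17 to 19 degrees (above 20 the bar meets the lintel) for fingertips to clear the fence, then draw it 130 to 150 mm along its length out of the slot.
- rail_bar: Narrow dark steel bar with small holes, 180 x 18 x 10 mm, leaning in the other bay just as the mirror does; origin: centre of its underside. Leave it.
- mount: Three-point mirror mount, fixed: black base plate 220 (own x) x 90 (y) x 12 mm; origin: centre of its underside. Three round-topped brass pads (10 mm diameter) reach 40 mm above the table, three steel pins (8 mm diameter) 50 mm. A mirror that rests on all pads and touches all pins has its origin at (0, 0, 40) mm in this frame and its length along x, either way round.
- side_pin_1 (a point): Top of a side pin of the mount, centred at (x, y) = (-32, -19) mm: push the mirror towards the mount's -y to meet both side pins.
- side_pin_2 (a point): Top of the other side pin, at (32, -19) mm.
- end_pin (a point): Top of the end pin, at (-94, 0) mm: push the mirror towards the mount's -x to meet it.
- pad_a: Pad of the mount at (x, y) = (-60, 9) mm; origin: its top point.
- pad_b: Pad of the mount at (-60, -9) mm; origin: its top point.
- pad_c: Pad of the mount at (60, 0) mm; origin: its top point.
- jar_blue: Loose glass jar with blue cap, diameter 72, height 95 mm, between rack and mount; origin: centre of its underside.
- lens_holder: Loose lens in a round holder on a foot 50 x 60 mm, 118 mm high, ahead between rack and mount; origin: centre of its underside.

How it is judged:
By the outcome, as a careful person would: the job done as asked, in the order asked, and still so for the second after the job is handed in, with the robot touching nothing.
It also fails if it takes over 48 s, if anything falls off the work surface, if the arm or the gripper's body presses on something with over 40 N, if the wrist force passes 120 N, or if a joint passes its speed limit or range.

### The arm

A 6-joint arm with a two-finger parallel gripper is mounted at the origin on the work surface. World frame = base frame: x ahead of the robot, y to its left, z up, the work surface at z = 0. Lengths are in m, angles in rad, forces in N, time in s.
With the tool pointing down it reaches from about 0.35 to 0.975 m from the base axis. Payload 17.4 kg.
Tool frame: the origin (TCP) lies at the very end of the fingers, on their centre line; the grasp point (between the pads) lies 19 mm behind it (ctrl.hold_point_z is the distance from the TCP to the grasp point, in m); z points along the fingers, y is the line along which they close (so a half turn about z gives the same grasp; the last joint's range is limited). The gripper opens to 85 mm and grips with 20 to 120 N. Pads are 22 mm wide; open, the fingers measure 114 mm over their backs; the gripper's body (76 mm by 85 mm) begins 54 mm behind the grasp point. The pads swing forward as they close: fully open they stand 13 mm farther back than shut.
Start: joints at [-1.33, 0.116, 1.442, -0, 1.584, -0.038], TCP at [0.186, -0.649, 0.231] pointing down, gripper open.
Joint ranges: [-2.83, 2.83], [-0.83, 2.19], [0.07, 2.5], [-1.14, 4.28], [0.01, 3], [-2.97, 2.97]. Speed limits (rad/s): [1.89, 1.89, 2.22, 3.14, 3.14, 3.14].

### API

Orientations are given as a unit quaternion [x, y, z, w].
In Python, from rig import ctrl gives the robot as it stands.
- The arm moves only by the shell command python3 nudge.py 'ROWS' [OPENING] [FORCE]. ROWS is a JSON list of rows, 1 to 12 of them, each of 6 numbers: dx, dy, dz in m, then a rotation vector rx, ry, rz in rad; each row is the pose to reach, as a shift and turn from the pose commanded when the command began, along the tool's axes at that moment; what a row does not reach only later rows make up. A row lasts 1/8 s, in which the tool goes at most 0.0625 m and 0.188 rad, less where a joint would pass 70% of its speed; a pose out of reach is approached as far as the arm can. OPENING is the finger opening in m, set as the command begins (- or left out keeps the last). The fingers move at their own pace and stop on an object; FORCE is the grip in N (left out, the last holds). Time passes only in rows, so rows that do not move let the fingers close. It prints the time, the measured TCP pose, the force, the opening and the grip force at its end.
- ctrl.sense(): the state, without advancing time (a new reading comes with each control period).
- ctrl.snapshot(name): name is "scene" or "side" or "wrist"; returns the picture (480x640x3 uint8, red, green, blue); there is no depth.
- ctrl.camera_info(name): a dict with "vertical_fov" (degrees; the focal length in pixels is half the picture's height over the tangent of half this angle, whatever the lens; pixels are square), "cx", "cy" (the principal point, pixels), "dist_coeffs" ([k1, k2, p1, p2, k3] as OpenCV has them; the pictures are not rectified), "rvec" (rotation vector, rad) and "tvec" (3), from world to camera coordinates, as OpenCV has them; the wrist camera has in their place "hand_eye" (4x4, takes a point from camera to tool coordinates, whose origin is the TCP and whose axes are the flange's). Camera axes: x right, y down, z forward; pixel columns grow to the right and rows downward; lengths in m; the calibration is good to about 2 mm. A picture is of the moment at which its call begins: read the wrist's pose just before it. camera_info takes no time and is no camera call.
- ctrl.job_done(): hands the job in; it is judged then, once.
The state is a dict: "time_s": time; "joint_pos": joint angles; "dq": joint speeds; "joint_efforts": joint torques, N m; "ee_pos": TCP position; "eef_rot": TCP orientation; "force": force on the tool from outside, world axes, zero at the start; "moment": the same for the moment, N m; "width": finger opening in m; "gripper_force": force on a finger pad.
Only numpy, scipy, OpenCV 4.12 (cv2) and the standard library are available. Lean on these libraries where they do the work, as an engineer would, in place of code of your own. Each camera call takes 0.05 s, during which the arm holds its last target. There are 200 camera calls.

## Working session

There is one attempt and no reset: what is moved stays moved. The work goes in short steps, Python scripts to look and compute and a shell command to move; the robot and the scene stay as the last step left them, time stands still between calls to the robot, and variables do not carry over. Pictures are saved under pics/ and viewed, at most 10 in all, crops included, and the job is handed in when it is done.

```bash
ls; mkdir -p pics; python3 - <<'E'
from rig import ctrl
import cv2
for n in("scene","side"):
    i=ctrl.camera_info(n);print(n,i)
    cv2.imwrite(f"pics/{n}0.png",ctrl.snapshot(n)[:,:,::-1])
print(ctrl.camera_info("wrist"),ctrl.hold_point_z)
print(ctrl.sense())
E
```

```text
nudge.py
pics
rig.py
scene {'vertical_fov': 50.489142697173776, 'cx': 315.19541185926033, 'cy': 244.38329374467526, 'dist_coeffs': array([-0.0182821,  0.       ,  0.       ,  0.       ,  0.       ]), 'rvec': array([ 2.060019  ,  0.63634376, -0.3189702 ]), 'tvec': array([-0.48544579, -0.1151497 ,  1.24363277])}
side {'vertical_fov': 50.94247887858795, 'cx': 325.6168028973037, 'cy': 235.302610416466, 'dist_coeffs': array([-0.03654539,  0.        ,  0.        ,  0.        ,  0.        ]), 'rvec': array([ 0.67562322, -2.70619437,  1.00733491]), 'tvec': array([0.51034354, 0.28759546, 0.83129371])}
{'vertical_fov': 59.02893428842701, 'cx': 330.7459530309465, 'cy': 241.81921033891237, 'dist_coeffs': array([0.02490245, 0.        , 0.        , 0.        , 0.        ]), 'hand_eye': array([[-2.63803022e-04, -9.57056636e-01, -2.89900891e-01,
         7.36969431e-02],
       [ 9.99999935e-01, -3.23479279e-04,  1.57933238e-04,
        -8.68644995e-05],
       [-2.44927984e-04, -2.89900831e-01,  9.57056659e-01,
        -1.42711629e-01],
       [ 0.00000000e+00,  0.00000000e+00,  0.00000000e+00,
         1.00000000e+00]])} 0.0187
{'time_s': 0.1, 'joint_pos': array([-1.32977771e+00,  1.16431798e-01,  1.44218720e+00, -2.22992783e-05,
        1.58397703e+00, -3.78181273e-02]), 'dq': array([-2.08724186e-04, -2.29768045e-03, -3.31129296e-03,  5.81120005e-05,
       -3.65533757e-04, -9.70079458e-04]), 'joint_efforts': array([ 1.90605766e-03, -7.33660126e+01, -6.33788395e+01, -5.30500324e-05,
        5.20785019e-03,  5.62879995e-05]), 'ee_pos': array([ 0.18572032, -0.64878022,  0.23064718]), 'eef_rot': array([ 9.90296886e-01,  1.38966996e-01, -6.19751799e-05, -4.97969646e-04]), 'force': array([ 0.3837776 ,  0.06478744, -0.39227665]), 'moment': array([-0.0011044 , -0.00554361,  0.01090016]), 'gripper_force': 0.0, 'width': 0.0852901975672109}
```

View pics/scene0.png

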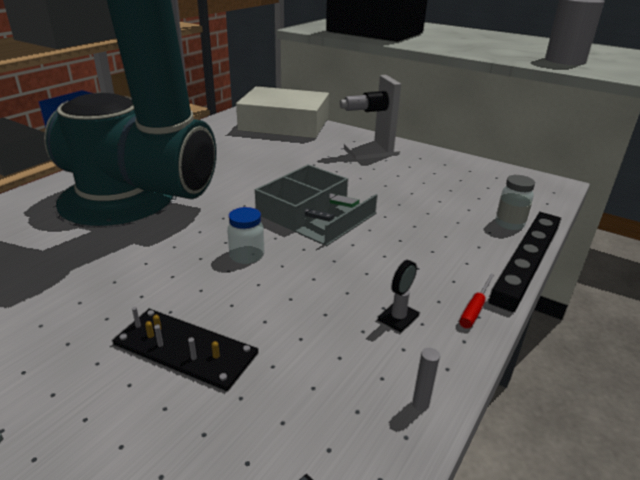

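View pics/side0.png

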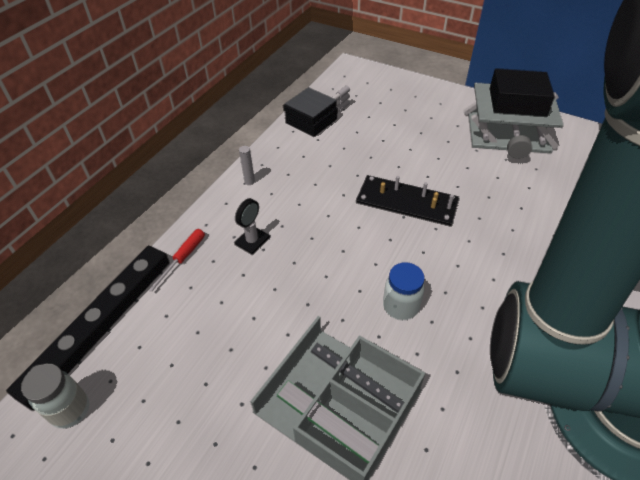

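The wide, pale mirror is in the rack bay nearest the side camera, with its nose at side ≈(290,395) and scene ≈(345,200). The dark bar is in the other bay. The mount is at scene ≈(185,347) and side ≈(408,200). I'll zoom in for precise pixels.

```bash
python3 - <<'E'
import cv2,numpy as np
a=cv2.imread("pics/scene0.png");b=cv2.imread("pics/side0.png")
def crop(im,x,y,w,h,s):
    c=cv2.resize(im[y:y+h,x:x+w],None,fx=s,fy=s,interpolation=cv2.INTER_CUBIC)
    c=cv2.convertScaleAbs(c,alpha=1.5,beta=15)
    for k in range(0,w,20):
        cv2.line(c,(k*s,0),(k*s,6),(0,0,255),1);cv2.putText(c,str(x+k),(k*s,16),0,.35,(0,0,255))
    for k in range(0,h,20):
        cv2.line(c,(0,k*s),(6,k*s),(0,0,255),1);cv2.putText(c,str(y+k),(8,k*s+4),0,.35,(0,0,255))
    return c
def put(l,n):
    w=max(c.shape[1] for c in l);cv2.imwrite(n,np.vstack([np.pad(c,((0,0),(0,w-c.shape[1]),(0,0))) for c in l]))
cv2.imwrite("pics/r.png",np.hstack([crop(b,245,310,190,150,4)]))
put([crop(a,105,300,160,90,3)],"pics/x.png")
m=crop(a,105,300,160,90,5)
cv2.imwrite("pics/m1.png",np.vstack([crop(a,105,300,160,90,4),crop(b,345,165,160,60,4)][:2]))
cv2.imwrite("pics/r2.png",crop(a,245,160,140,90,5))
E
```

```text
(no output)
```

View pics/r.png

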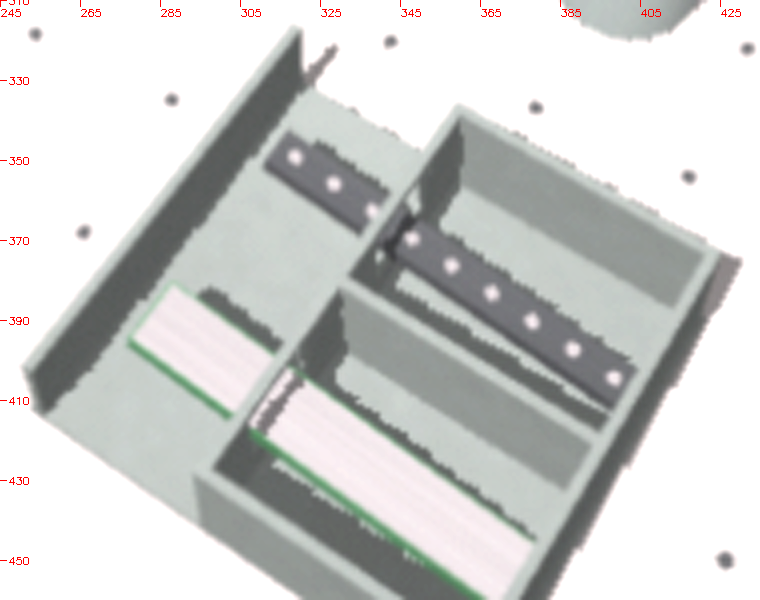

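View pics/m1.png

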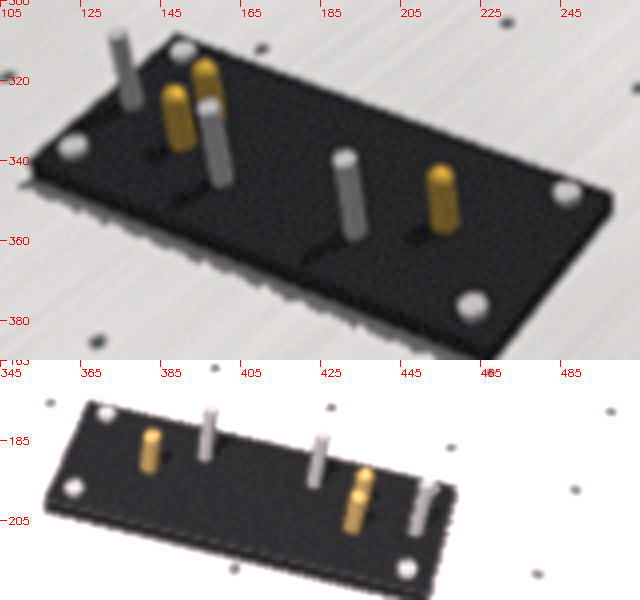

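View pics/r2.png

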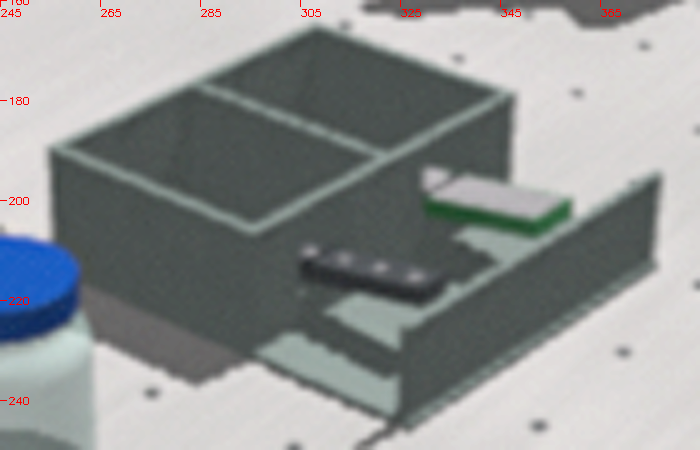

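Mirror nose top corners are at side (287.5,381), (277.5,395) and scene (359,200), (352.6,204). All six pins and pads, the rack corners and the fence ends show in both views. Next I triangulate them and fit the frames.

```bash
cat > h.py <<'E'
import numpy as np,cv2
from rig import ctrl
from scipy.optimize import least_squares
from scipy.spatial.transform import Rotation as R
def cam(n):
    i=ctrl.camera_info(n);f=240/np.tan(np.radians(i["vertical_fov"]/2))
    return np.array([[f,0,i["cx"]],[0,f,i["cy"]],[0,0,1]]),i["dist_coeffs"],i.get("rvec"),i.get("tvec"),i.get("hand_eye")
C={n:cam(n) for n in("scene","side")}
def proj(n,P):
    K,d,r,t,_=C[n];return cv2.projectPoints(np.atleast_2d(P).astype(float),r,t,K,d)[0][:,0]
def tri(a,b):
    f=lambda p:np.r_[proj("scene",p)[0]-a,proj("side",p)[0]-b]
    s=least_squares(f,[.6,0,.05]);return s.x,np.abs(s.fun).max()
def fit(obs,z0=0):  # obs: list (cam, local xyz, uv); pose x,y,yaw
    best=None
    for y0 in range(-3,4):
        def f(q):
            P=lambda l:np.r_[q[0]+np.cos(q[2])*l[0]-np.sin(q[2])*l[1],q[1]+np.sin(q[2])*l[0]+np.cos(q[2])*l[1],l[2]]
            return np.concatenate([proj(c,P(l))[0]-uv for c,l,uv in obs])
        s=least_squares(f,[.6,0,y0],loss="soft_l1")
        if best is None or s.cost<best.cost:best=s
    return best.x,best.fun.reshape(-1,2)
E
python3 - <<'E'
from h import *
S={"end":((134.8,308.3),(452,195.5)),"p1":((157,325.8),(425.3,184.3)),"p2":((191.3,339),(397.5,178)),"a":((156.3,315),(434.5,198.5)),"b":((148.8,322),(436.3,192.8)),"c":((215.3,341.8),(383,183.3)),
"nose_r":((359,200),(277.5,395)),"noseR2":((359,200),(287.5,381.3)),"noseL":((352.6,204.4),(287.5,381.3)),"noseL2":((352.6,204.4),(277.5,395)),
"fR":((377,195.4),(251.3,402)),"fL":((325.4,226),(320,317)),"rFR":((348,178.6),(293.8,429.5)),"rFL":((295.6,206.4),(360,336.8)),"rBL":((255.4,189.6),(424.5,372.5)),"jar":((245,216),(406,272))}
np.set_printoptions(precision=4,suppress=True)
for k,v in S.items(): print(k,*tri(*v))
L={"end":(-94,0,50),"p1":(-32,-19,50),"p2":(32,-19,50),"a":(-60,9,40),"b":(-60,-9,40),"c":(60,0,40)}
o=[(c,np.array(L[k])/1e3,S[k][j]) for k in L for j,c in enumerate(("scene","side"))]
q,r=fit(o);print("mount",q);print(r.T)
for sgn in(1,-1):
    L={"rFR":(20,95*sgn,64),"rFL":(20,-95*sgn,64),"rBL":(-105,-95*sgn,64),"fR":(105,95*sgn,50),"fL":(105,-95*sgn,50)}
    o=[(c,np.array(L[k])/1e3,S[k][j]) for k in L for j,c in enumerate(("scene","side"))]
    q,r=fit(o);print("rack",sgn,q);print(r.T)
E
```

```text
end [ 0.4227 -0.2884  0.0484] 0.6360254500950759
p1 [ 0.4854 -0.2964  0.0484] 0.2651274154604266
p2 [ 0.5487 -0.2866  0.0477] 0.04734023810863164
a [ 0.4545 -0.2727  0.0387] 0.14496063736237375
b [ 0.4575 -0.2912  0.0387] 0.34870818134356796
c [ 0.5746 -0.2639  0.0386] 0.48859577254705755
nose_r [0.5227 0.2701 0.0392] 0.4594639795446369
noseR2 [0.5226 0.2481 0.0483] 5.01582367047763
noseL [0.5209 0.2424 0.0391] 0.7550571344170862
noseL2 [0.521  0.2647 0.0297] 3.885563286680963
fR [0.5514 0.3021 0.0464] 0.68891071101433
fL [0.5302 0.1137 0.047 ] 0.6443827577707566
rFR [0.4662 0.3122 0.0616] 0.7168361652049384
rFL [0.4467 0.1243 0.0622] 0.601930438588056
rBL [0.3264 0.135  0.063 ] 0.748813767407313
jar [ 0.4244 -0.0144  0.0948] 0.8839903433285485
mount [ 0.5155 -0.2734  0.1508]
[[-0.26   -0.579   0.3649 -0.1227  0.0779 -0.3552 -0.4314 -0.083  -0.4114
  -0.2597 -0.47   -0.477 ]
 [-1.2815  0.0016 -0.1589 -0.9625 -0.5288 -1.1171 -0.3131 -0.6125 -0.6861
  -0.3422 -0.509  -0.4919]]
rack 1 [ 0.4369  0.2195 -0.0994]
[[-0.6627 -0.5353 -0.6883 -0.4669 -1.8153  1.4608 -0.4501 -0.9969  0.3636
  -1.7092]
 [-0.8657 -0.7018 -0.5053 -1.2653 -1.0481  0.9761 -1.6385  0.0018 -1.1845
  -0.9215]]
rack -1 [ 0.4495  0.1997 -5.0531]
[[  1.5245  -3.4345   2.8071  11.1861  -1.9974   1.0247   1.1027  -0.4401
    0.8045   9.5941]
 [ 28.6565 -88.5786 -30.3302  86.8865  -0.3722  -1.0056   7.1353 -25.6206
  -52.9268 149.315 ]]
```

```bash
cat >> h.py <<'E'
def pose():
    s=ctrl.sense();return np.array(s["ee_pos"]),R.from_quat(s["eef_rot"])
def down(yaw,pitch=0): # pitch>0: fingertips forward (nose up)
    return R.from_euler("z",yaw)*R.from_euler("y",-pitch)*R.from_euler("x",np.pi)
def go(p,Rt,base=None):
    p0,R0=base or pose()
    d=R0.inv().apply(np.array(p)-p0);r=(R0.inv()*Rt).as_rotvec()
    print(np.round(d,4),np.round(r,4),"rows",np.ceil(max(np.linalg.norm(d)/.0625,np.linalg.norm(r)/.188)))
E
python3 - <<'E'
from h import *
p,r=pose();print(r.as_matrix().round(3))
go([.50,-.30,.23],down(-.1));go([.49,.258,.20],down(-.1))
E
python3 nudge.py '[[0.398,-0.249,0,0,0,0.379],[0.398,-0.249,0,0,0,0.379],[0.398,-0.249,0,0,0,0.379],[0.398,-0.249,0,0,0,0.379],[0.398,-0.249,0,0,0,0.379],[0.398,-0.249,0,0,0,0.379],[0.398,-0.249,0,0,0,0.379],[0.542,-0.788,0.031,0,0,0.379],[0.542,-0.788,0.031,0,0,0.379],[0.542,-0.788,0.031,0,0,0.379],[0.542,-0.788,0.031,0,0,0.379],[0.542,-0.788,0.031,0,0,0.379]]' && python3 - <<'E'
from h import *
go([.49,.258,.20],down(-.1))
E
```

```text
time_s: 1.6
ee_pos: [0.4841, -0.01, 0.2145]
eef_rot: [0.999, -0.05, 0.0, -0.0]
force: [1.4, -0.6, -1.2]
width: 0.0855
gripper_force: 0.0
[-0.021  -0.2673  0.0145] [-0.0001 -0.0001 -0.0004] rows 5.0
```

```bash
python3 nudge.py '[[-0.02,-0.26,0.014,0,0,0],[-0.02,-0.26,0.014,0,0,0],[-0.02,-0.26,0.014,0,0,0],[-0.02,-0.26,0.014,0,0,0],[-0.02,-0.26,0.014,0,0,0],[-0.02,-0.26,0.014,0,0,0],[-0.02,-0.26,0.014,0,0,0]]' && python3 - <<'E'
from h import *
np.save("w1.npy",np.r_[pose()[0],pose()[1].as_quat()])
cv2.imwrite("pics/w1.png",ctrl.snapshot("wrist")[:,:,::-1])
E
```

```text
time_s: 2.48
ee_pos: [0.4909, 0.2476, 0.2008]
eef_rot: [0.999, -0.051, 0.0, 0.0]
force: [0.3, 0.1, 0.0]
width: 0.0855
gripper_force: 0.0
```

View pics/w1.png

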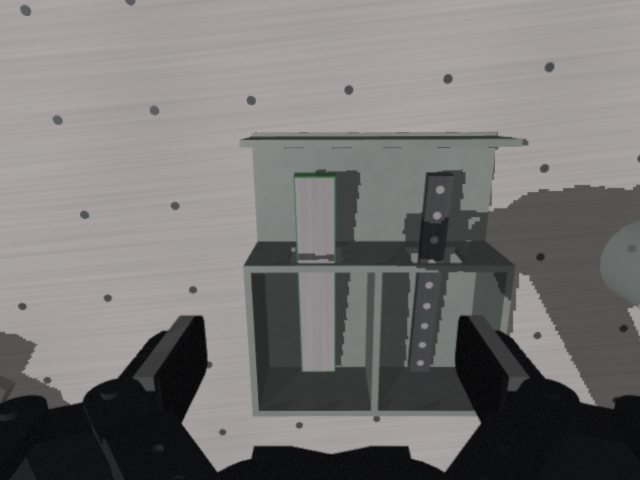

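The wrist view shows the mirror's nose top corners at (294,176) and (336,176), its tail corners at (302,371) and (335,371), and the fence top ends at (241,142) and (526,142).

```bash
cat >> h.py <<'E'
def wcam(pq):
    K,d,_,_,H=cam("wrist");T=np.eye(4);T[:3,:3]=R.from_quat(pq[3:]).as_matrix();T[:3,3]=pq[:3]
    M=np.linalg.inv(T@H);return K,d,cv2.Rodrigues(M[:3,:3])[0],M[:3,3],None
def back(n,uv,z):
    K,d,r,t,_=C[n];u=cv2.undistortPoints(np.array([[uv]],float),K,d)[0,0];Rm=cv2.Rodrigues(np.array(r,float))[0]
    c=-Rm.T@t;v=Rm.T@np.r_[u,1];return c+v*(z-c[2])/v[2]
def trin(obs):
    s=least_squares(lambda p:np.concatenate([proj(c,p)[0]-uv for c,uv in obs]),[.5,.2,.05]);return s.x,np.abs(s.fun).max()
E
python3 - <<'E'
from h import *
np.set_printoptions(precision=4,suppress=True)
C["w"]=wcam(np.load("w1.npy"))
B=lambda uv,z:back("w",uv,z)
nl,nr=B((294.5,176.5),.0419),B((336,176.5),.0419)
tl,tr=B((302,371),.0139),B((335,371),.0139)
print(nl,nr,tl,tr)
n=(nl+nr)/2;t=(tl+tr)/2;print("nose",n,"tail",t,"w",np.linalg.norm(nl-nr),np.linalg.norm(tl-tr),"len",np.linalg.norm(n-t),"yaw",np.arctan2((n-t)[1],(n-t)[0]))
for e,uv in(("fl",(241,142)),("fr",(526,142))):print(e,B(uv,.05))
print(B((246.5,268),.064),B((513,265),.064))
for nm,w,s,d in(("R",(294.5,176.5),(359,200),(277.5,395)),("L",(336,176.5),(352.6,204.4),(287.5,381.3))):
    print(nm,trin([("w",w),("scene",s),("side",d)]),trin([("w",w),("side",d)]))
E
```

```text
[0.5241 0.2699 0.0419] [0.5211 0.2406 0.0419] [0.3477 0.2879 0.0139] [0.3447 0.2586 0.0139]
nose [0.5226 0.2553 0.0419] tail [0.3462 0.2732 0.0139] w 0.029448620830966686 0.029448180383936717 len 0.17954772280865347 yaw -0.10116494960612672
fl [0.5518 0.302  0.05  ]
fr [0.5321 0.1115 0.05  ]
[0.4669 0.3093 0.064 ] [0.4503 0.1239 0.064 ]
R (array([0.5235, 0.2702, 0.0388]), np.float64(0.7486965360894828)) (array([0.5234, 0.2702, 0.0378]), np.float64(0.6607966240933365))
L (array([0.5208, 0.241 , 0.0389]), np.float64(1.1246455705987728)) (array([0.5205, 0.2407, 0.0367]), np.float64(0.31429942475676853))
```

```bash
python3 - <<'E'
from h import *
go([.4958,.2580,.08],down(-.101));go([.4958,.2580,.0177],down(-.101))
E
```

```text
[ 0.0037 -0.011   0.1209] [ 0.     -0.0003 -0.0008] rows 2.0
[ 0.0037 -0.011   0.1832] [ 0.     -0.0003 -0.0008] rows 3.0
```

```bash
python3 nudge.py '[[0.004,-0.011,0.05,0,0,0],[0.004,-0.011,0.1,0,0,0],[0.004,-0.011,0.14,0,0,0],[0.004,-0.011,0.165,0,0,0],[0.004,-0.011,0.183,0,0,0],[0.004,-0.011,0.183,0,0,0]]' 0.06 && python3 - <<'E'
from h import *
np.save("w2.npy",np.r_[pose()[0],pose()[1].as_quat()])
a=ctrl.snapshot("wrist")[:,:,::-1]
b=ctrl.snapshot("side")[:,:,::-1]
cv2.imwrite("pics/w2.png",np.hstack([cv2.resize(a,(400,300)),cv2.resize(b[240:480,160:480],(400,300))]))
E
```

```text
time_s: 3.28
ee_pos: [0.4956, 0.2585, 0.017]
eef_rot: [0.999, -0.051, -0.001, 0.0]
force: [0.4, -0.1, -0.4]
width: 0.0601
gripper_force: 0.0
```

View pics/w2.png

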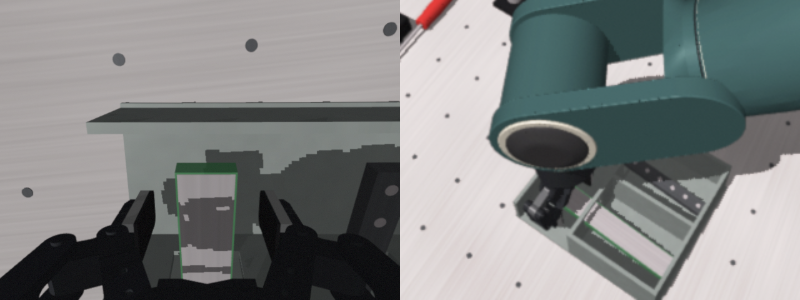

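The fingers straddle the mirror nose evenly: pads at ≈(150,220) and (268,220), mirror at 177–238 in the half-scale wrist view. Closing now.

```bash
python3 nudge.py '[[0,0,0,0,0,0],[0,0,0,0,0,0],[0,0,0,0,0,0],[0,0,0,0,0,0],[0,0,0,0,0,0],[0,0,0,0,0,0]]' 0.02 60; python3 - <<'E'
from h import *
p0,R0=pose();u=np.array([np.cos(.101),-np.sin(.101),0]);yaw=-.101
s=ctrl.sense();print(s["force"],s["width"])
tail=np.array([.3462,.2732,.004])  # pivot: tail
P=R0
for a in (3,6,9):
    Q=R.from_euler("z",yaw)*R.from_euler("y",-np.radians(a))*R.from_euler("z",-yaw)
    p=tail+Q.apply(p0-tail)+u*.004*a/9+np.array([0,0,.002])*a/9
    go(p,Q*R0,(p0,R0))
E
```

```text
time_s: 4.12
ee_pos: [0.4962, 0.2595, 0.0184]
eef_rot: [0.999, -0.05, 0.001, -0.0]
force: [1.4, -1.5, 6.6]
width: 0.0286
gripper_force: 59.9
[ 1.38550527 -1.50942083  6.55853182] 0.02863697629562136
[ 0.0004 -0.     -0.0085] [-0.      0.0524 -0.    ] rows 1.0
[ 0.0004 -0.     -0.017 ] [-1.000e-04  1.047e-01 -1.000e-04] rows 1.0
[-0.0001 -0.     -0.0254] [-1.000e-04  1.571e-01 -1.000e-04] rows 1.0
```

```bash
python3 nudge.py '[[0,0,-0.0028,0,0.017,0],[0.0003,0,-0.0057,0,0.035,0],[0.0004,0,-0.0085,0,0.052,0],[0.0004,0,-0.0113,0,0.07,0],[0.0004,0,-0.0142,0,0.087,0],[0.0004,0,-0.017,0,0.105,0],[0.0003,0,-0.0198,0,0.122,0],[0.0001,0,-0.0226,0,0.14,0],[0,0,-0.0254,0,0.157,0],[0,0,-0.0254,0,0.157,0]]'; python3 - <<'E'
from h import *
p0,R0=pose();print(R0.as_matrix().round(3)); s=ctrl.sense();print(s["force"],s["moment"])
a=np.radians(18);d=np.array([np.cos(.101)*np.cos(a),-np.sin(.101)*np.cos(a),np.sin(a)])
go(p0+.15*d,R0);go(p0+.15*d+[0,0,.06],R0)
a=ctrl.snapshot("wrist")[:,:,::-1]
b=ctrl.snapshot("scene")[:,:,::-1]
cv2.imwrite("pics/w3.png",np.hstack([cv2.resize(a,(400,300)),cv2.resize(b[120:270,220:420],(400,300))]))
E
```

```text
time_s: 5.38
ee_pos: [0.4957, 0.2594, 0.0433]
eef_rot: [0.996, -0.05, 0.079, 0.004]
force: [0.3, -0.4, -2.6]
width: 0.0286
gripper_force: 59.2
[[ 0.983 -0.1    0.156]
 [-0.099 -0.995 -0.015]
 [ 0.157 -0.    -0.988]]
[ 0.31152863 -0.43300338 -2.63638874] [ 0.0250936   0.05495182 -0.04946975]
[ 1.482e-01  1.000e-04 -2.340e-02] [0. 0. 0.] rows 3.0
[ 1.576e-01  1.000e-04 -8.260e-02] [0. 0. 0.] rows 3.0
```

View pics/w3.png

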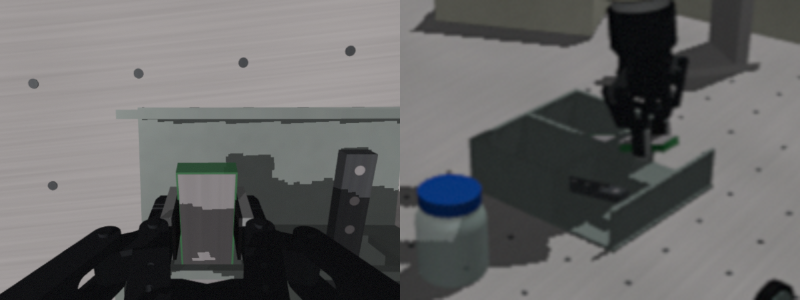

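The mirror is gripped and its nose raised to about 18°, clear of the bar beside it; the force is only its weight. I'll draw it along its length in two stages.

```bash
python3 nudge.py '[[0.008,0,-0.0013,0,0,0],[0.016,0,-0.0025,0,0,0],[0.024,0,-0.0038,0,0,0],[0.032,0,-0.005,0,0,0],[0.04,0,-0.0063,0,0,0],[0.05,0,-0.0079,0,0,0],[0.06,0,-0.0095,0,0,0],[0.06,0,-0.0095,0,0,0]]'; python3 - <<'E'
from h import *
p0,R0=pose();C["w"]=wcam(np.r_[p0,R0.as_quat()])
cv2.imwrite("pics/s4.png",ctrl.snapshot("side")[:,:,::-1])
E
```

```text
time_s: 6.48
ee_pos: [0.554, 0.2534, 0.0621]
eef_rot: [0.996, -0.05, 0.078, 0.004]
force: [0.5, 0.9, -1.8]
width: 0.0288
gripper_force: 59.2
```

```bash
python3 nudge.py '[[0.01,0,-0.0016,0,0,0],[0.02,0,-0.0032,0,0,0],[0.03,0,-0.0047,0,0,0],[0.042,0,-0.0066,0,0,0],[0.054,0,-0.0085,0,0,0],[0.066,0,-0.0104,0,0,0],[0.078,0,-0.0123,0,0,0],[0.09,0,-0.0142,0,0,0],[0.09,0,-0.0142,0,0,0],[0.09,0,-0.0142,0,0,0]]'; python3 - <<'E'
from h import *
p0,R0=pose();u=np.array([np.cos(.101),-np.sin(.101),0])
go(p0+u*.01+[0,0,.1],R0)
E
```

```text
time_s: 7.78
ee_pos: [0.6393, 0.2448, 0.0897]
eef_rot: [0.996, -0.05, 0.078, 0.004]
force: [-0.1, 0.8, -1.7]
width: 0.0287
gripper_force: 59.2
[ 0.0255  0.     -0.0972] [0. 0. 0.] rows 2.0
```

```bash
python3 - <<'E'
from h import *
p0,R0=pose()
go([.645,.244,.25],R0);go([.60,.05,.25],down(.0,0));go([.52,-.1745,.23],down(.151,-np.radians(9)))
E
```

```text
[ 0.0307  0.0003 -0.1574] [0. 0. 0.] rows 3.0
[ 0.0057  0.1978 -0.1614] [ 0.008  -0.1565 -0.1   ] rows 5.0
[-0.0539  0.4292 -0.1505] [ 1.000e-04 -3.120e-01 -2.523e-01] rows 8.0
```

```bash
python3 nudge.py '[[0.01,0,-0.05,0,0,0],[0.02,0,-0.1,0,0,0],[0.03,0,-0.15,0,0,0],[0.02,0.05,-0.16,0,-0.04,-0.03],[0.02,0.1,-0.16,0,-0.1,-0.07],[0.01,0.15,-0.161,0.008,-0.15,-0.1],[0,0.2,-0.161,0.005,-0.18,-0.12],[-0.01,0.25,-0.16,0.004,-0.22,-0.15],[-0.03,0.3,-0.158,0,-0.25,-0.18],[-0.04,0.35,-0.155,0,-0.28,-0.21],[-0.05,0.4,-0.152,0,-0.3,-0.24],[-0.054,0.429,-0.15,0,-0.312,-0.252]]'; python3 nudge.py '[[0,0,0,0,0,0],[0,0,0,0,0,0]]'; python3 - <<'E'
from h import *
p,r=pose();np.save("w5.npy",np.r_[p,r.as_quat()])
cv2.imwrite("pics/w5.png",ctrl.snapshot("wrist")[:,:,::-1])
E
```

```text
time_s: 9.28
ee_pos: [0.5191, -0.176, 0.2294]
eef_rot: [0.994, 0.075, -0.078, 0.006]
force: [0.5, -0.3, -1.6]
width: 0.0288
gripper_force: 59.9
time_s: 9.52
ee_pos: [0.5202, -0.1737, 0.2297]
eef_rot: [0.994, 0.075, -0.078, 0.006]
force: [-0.5, 0.6, -2.0]
width: 0.0287
gripper_force: 59.9
```

View pics/w5.png

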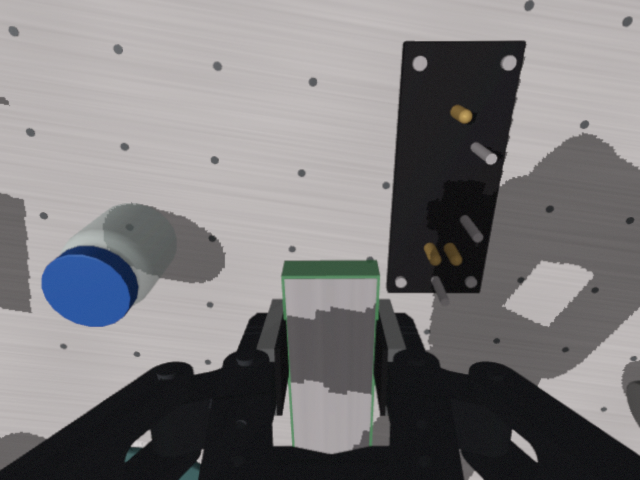

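The wrist view shows the mirror firmly held (nose top edge 283–378 at row 277). The pad tops are at c (464,116), a (437,261), b (457,261), and the pin tops at (490,156), (478,238), (442,300).

```bash
python3 - <<'E'
from h import *
np.set_printoptions(precision=4,suppress=True)
w=np.load("w5.npy");C["w"]=wcam(w)
L={"end":((-94,0,50),(442,300)),"p1":((-32,-19,50),(478.5,239)),"p2":((32,-19,50),(490,156)),"a":((-60,9,40),(436.5,260)),"b":((-60,-9,40),(457,260)),"c":((60,0,40),(464.5,116))}
ow=[("w",np.array(l)/1e3,uv) for l,uv in L.values()]
q,r=fit(ow);print("mount wrist",q);print(r.T)
S={"end":((134.8,308.3),(452,195.5)),"p1":((157,325.8),(425.3,184.3)),"p2":((191.3,339),(397.5,178)),"a":((156.3,315),(434.5,198.5)),"b":((148.8,322),(436.3,192.8)),"c":((215.3,341.8),(383,183.3))}
for k in S:print(k,trin([("w",L[k][1]),("scene",S[k][0]),("side",S[k][1])]))
# mirror nose in tool frame
Rt=R.from_quat(w[3:]);px=np.array([(283,277),(378.5,277),(285,262),(380,262)],float)
def f(v):
    Q=R.from_euler("yz",[-v[3],v[4]])   # tool frame: long axis x; tool z down
    loc=np.array([[0,-.015,0],[0,.015,0],[0,-.015,.01],[0,.015,.01]])
    P=Rt.apply(v[:3]+Q.apply(loc))+w[:3]
    return (proj("w",P)-px).ravel()
for pit in(-9,9):
    s=least_squares(lambda v:f(np.r_[v[:3],np.radians(pit),v[3]]),[.028,0,-.02,0]);print(pit,s.x,np.abs(s.fun).max())
E
```

```text
mount wrist [ 0.5181 -0.2734  0.1574]
[[ 2.9015 -1.3035 -0.1368 -0.6888  0.0136  0.6263]
 [ 0.5342 -3.5201  0.5428  0.5124  0.3944 -0.7899]]
end (array([ 0.423 , -0.2872,  0.047 ]), np.float64(1.0303296003647233))
p1 (array([ 0.4867, -0.2985,  0.0501]), np.float64(1.4040344664319093))
p2 (array([ 0.552 , -0.2878,  0.0484]), np.float64(1.1631312355756336))
a (array([ 0.4569, -0.2745,  0.039 ]), np.float64(0.9312639181913482))
b (array([ 0.4594, -0.2921,  0.0387]), np.float64(0.9895690460280093))
c (array([ 0.5762, -0.2642,  0.0389]), np.float64(1.1019366397665635))
-9 [ 0.0257  0.0002 -0.0217  0.0015] 2.557822486592954
9 [ 0.0275  0.0002 -0.0226 -0.0007] 4.49900319809268
```

```bash
python3 - <<'E'
from h import *
m=np.array([.517,-.2735,0]);Y=.154;Q=R.from_euler("z",Y);D=down(Y,-np.radians(9))
go(m+Q.apply([.0645,.003,.14]),D);go(m+Q.apply([.0645,.003,.0575]),D)
E
```

```text
[0.0596 0.0952 0.0815] [-0.0004 -0.0008 -0.0027] rows 3.0
[0.0724 0.0952 0.163 ] [-0.0004 -0.0008 -0.0027] rows 4.0
```

```bash
python3 nudge.py '[[0.02,0.035,0.02,0,0,0],[0.045,0.075,0.05,0,0,-0.0027],[0.06,0.095,0.081,0,0,-0.0027],[0.064,0.095,0.11,0,0,-0.0027],[0.069,0.095,0.14,0,0,-0.0027],[0.0724,0.0952,0.163,0,0,-0.0027],[0.0724,0.0952,0.163,0,0,-0.0027],[0.0724,0.0952,0.163,0,0,-0.0027]]'; python3 - <<'E'
from h import *
p,r=pose();np.save("w6.npy",np.r_[p,r.as_quat()]);print(r.as_matrix().round(3))
a=ctrl.snapshot("side")[150:240,330:490,::-1];b=ctrl.snapshot("scene")[280:400,90:290,::-1]
cv2.imwrite("pics/w6.png",np.vstack([cv2.resize(a,(640,360),interpolation=2)[60:],cv2.resize(b,(640,384),interpolation=2)[:300]]))
E
```

```text
time_s: 10.58
ee_pos: [0.5806, -0.2615, 0.0587]
eef_rot: [0.994, 0.077, -0.077, 0.006]
force: [0.0, -0.1, -1.5]
width: 0.0291
gripper_force: 59.9
[[ 0.976  0.153 -0.153]
 [ 0.151 -0.988 -0.024]
 [-0.155  0.    -0.988]]
```

View pics/w6.png

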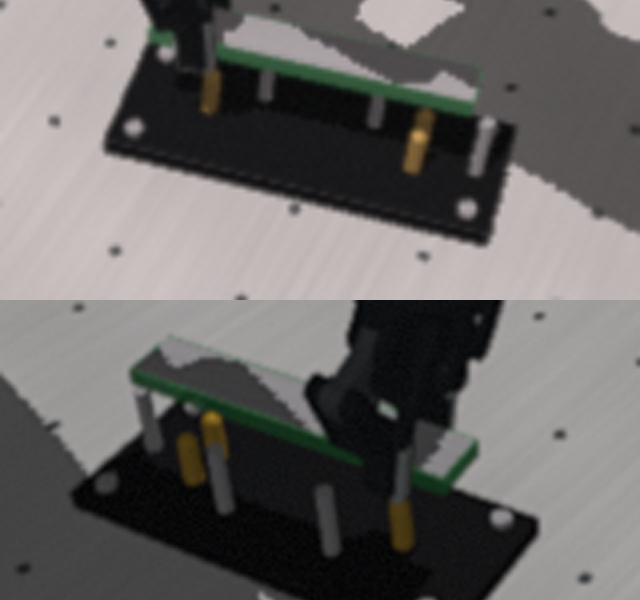

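In both views the mirror hangs level over the mount, tail just clear of the end pin at side (450,180) and scene (131,303). I'll triangulate its corners against the mount.

```bash
python3 - <<'E'
from h import *
np.set_printoptions(precision=4,suppress=True)
S={"tail+y":((143,291.3),(448.2,190.5)),"tail-y":((131.3,301.9),(450.3,182)),"nose+y":((239,324.7),(367.5,173))}
Q=R.from_euler("z",.1508)
for k,v in S.items():
    x,e=tri(*v);print(k,x,e,"mount(static cams)",Q.inv().apply(x-[.5155,-.2734,-.0014])*1e3)
p,r=pose();print("TCP in mount est",R.from_euler("z",.154).inv().apply(p-[.517,-.2735,0])*1e3)
E
```

```text
tail+y [ 0.4297 -0.2715  0.0752] 0.26149987890659077 mount(static cams) [-84.586   14.7988  76.6089]
tail-y [ 0.4347 -0.2993  0.0743] 0.4197093954754223 mount(static cams) [-83.7603 -13.4936  75.7284]
nose+y [ 0.6058 -0.2425  0.0735] 0.7226640577554235 mount(static cams) [93.8864 16.9553 74.8587]
TCP in mount est [64.7317  1.9238 58.8924]
```

```bash
python3 nudge.py '[[0,-0.002,0,0,0,0],[0.0008,-0.002,0.005,0,0,0],[0.0016,-0.002,0.01,0,0,0],[0.0024,-0.002,0.015,0,0,0],[0.0031,-0.002,0.02,0,0,0],[0.0034,-0.002,0.022,0,0,0],[0.0034,-0.002,0.022,0,0,0],[0.0034,-0.002,0.022,0,0,0]]'; python3 nudge.py '[[0.0001,0,0.0008,0,0,0],[0.0002,0,0.0015,0,0,0],[0.0002,0,0.0015,0,0,0]]'; python3 -c "
from rig import ctrl;s=ctrl.sense();print(s['force'],s['moment'])"
```

```text
time_s: 11.68
ee_pos: [0.5798, -0.2596, 0.0353]
eef_rot: [0.994, 0.076, -0.078, 0.006]
force: [-0.6, -0.5, -1.7]
width: 0.0288
gripper_force: 59.9
time_s: 12.05
ee_pos: [0.5796, -0.2596, 0.0335]
eef_rot: [0.994, 0.076, -0.078, 0.006]
force: [0.9, -0.8, -2.0]
width: 0.0287
gripper_force: 59.9
[ 0.8538226  -0.76408407 -2.0469474 ] [ 0.0459396  -0.22143646  0.00323944]
```

Not in contact yet, so I continue in sub-millimetre steps.

```bash
for i in 1 2; do python3 nudge.py '[[0.0001,0,0.0005,0,0,0],[0.0002,0,0.001,0,0,0],[0.0002,0,0.001,0,0,0]]' | sed -n '2p;4p'; python3 -c "
from rig import ctrl;s=ctrl.sense();print(s['force'],s['moment'])"; done
```

```text
ee_pos: [0.5796, -0.2595, 0.0325]
force: [-0.2, -0.5, -2.4]
[-0.21209605 -0.5043796  -2.35732125] [ 0.03528356 -0.1665699  -0.01992143]
ee_pos: [0.5797, -0.2596, 0.0316]
force: [0.5, 0.2, -1.1]
[ 0.4714539   0.19898435 -1.07077333] [ 0.03402123 -0.15092035  0.0288186 ]
```

```bash
for i in 1 2 3; do python3 nudge.py '[[0.0001,0,0.0005,0,0,0],[0.0001,0,0.0005,0,0,0]]' | sed -n '2p'; python3 -c "
from rig import ctrl;s=ctrl.sense();print(s['force'].round(2),s['moment'].round(3))"; done
```

```text
ee_pos: [0.5797, -0.2596, 0.0313]
[-0.49  1.3   1.91] [ 0.071  0.043 -0.045]
ee_pos: [0.5798, -0.2596, 0.031]
[-1.85  0.75  5.44] [ 0.127  0.43  -0.022]
ee_pos: [0.5799, -0.2596, 0.0309]
[-4.19  1.22  9.19] [ 0.202  0.734 -0.156]
```

Pads are bearing at both ends (about 11 N, centred between them). I'll relieve slightly, then release.

```bash
python3 nudge.py '[[-0.0001,0,-0.0008,0,0,0],[-0.0001,0,-0.0008,0,0,0]]' | sed -n '2p;4p'; python3 nudge.py '[[-0.0001,0,-0.0003,0,0,0],[-0.0001,0,-0.0003,0,0,0],[-0.0001,0,-0.0003,0,0,0],[-0.0001,0,-0.0003,0,0,0],[-0.0001,0,-0.0003,0,0,0]]' 0.05; python3 - <<'E'
from h import *
p,r=pose();Q=R.from_euler("z",.154);m=np.array([.517,-.2735,0])
print(Q.inv().apply(p-m)*1e3)
go(p+[0,0,.09],r)
go(m+Q.apply([0,.003,.12]),down(.154));go(m+Q.apply([0,.003,.06]),down(.154))
E
```

```text
ee_pos: [0.5798, -0.2596, 0.0311]
force: [-2.4, 0.4, 4.3]
time_s: 14.42
ee_pos: [0.5797, -0.2595, 0.0311]
eef_rot: [0.994, 0.076, -0.078, 0.006]
force: [-0.5, -1.0, 0.2]
width: 0.0501
gripper_force: 0.0
[64.12762831  4.17295116 31.09633778]
[-0.014  -0.     -0.0889] [0. 0. 0.] rows 2.0
[-0.0772  0.0012 -0.0778] [-0.0005  0.1567 -0.0005] rows 2.0
[-0.0679  0.0012 -0.0185] [-0.0005  0.1567 -0.0005] rows 2.0
```

Released. I'll raise the tool, move over the middle and come down straddling the mirror between the side pins.

```bash
python3 nudge.py '[[-0.005,0,-0.03,0,0,0],[-0.014,0,-0.089,0,0,0],[-0.05,0.001,-0.085,0,0.08,0],[-0.077,0.0012,-0.078,0,0.157,0],[-0.077,0.0012,-0.078,0,0.157,0],[-0.077,0.0012,-0.078,0,0.157,0]]'; python3 - <<'E'
from h import *
p,r=pose();Q=R.from_euler("z",.154);m=np.array([.517,-.2735,0])
np.save("w7.npy",np.r_[p,r.as_quat()])
for n in("wrist","scene","side"):cv2.imwrite(f"pics/{n}7.png",ctrl.snapshot(n)[:,:,::-1])
print(Q.inv().apply(p-m)*1e3)
go(m+Q.apply([0,.003,.034]),down(.154))
# green edge pixels of the mirror in the wrist picture
C["w"]=wcam(np.load("w7.npy"));a=cv2.imread("pics/wrist7.png").astype(int)
g=(a[:,:,1]-a[:,:,2]>15)&(a[:,:,1]-a[:,:,0]>5)
v,u=np.nonzero(g);print(len(v),v.min(),v.max())
for row in range(v.min(),v.max(),25):
    k=u[v==row]
    if len(k):
        e=[Q.inv().apply(back("w",(x,row),.05)-m)*1e3 for x in(k.min(),k.max())];print(row,k.min(),k.max(),e[0][:2].round(1),e[1][:2].round(1))
E
```

```text
time_s: 15.18
ee_pos: [0.517, -0.2706, 0.1206]
eef_rot: [0.997, 0.076, 0.0, -0.0]
force: [0.7, -0.1, -0.0]
width: 0.05
gripper_force: 0.0
[  0.4596953    2.82071407 120.59109193]
[-0.0009  0.0001  0.086 ] [-0.0006  0.0002  0.0001] rows 2.0
6899 68 388
68 288 289 [94.2 22.7] [94.2 22.2]
93 286 309 [83.3 24. ] [83.3 13.1]
118 285 308 [71.9 24.8] [71.9 13.7]
143 284 306 [60.2 25.7] [60.2 14.9]
168 283 305 [48.1 26.6] [48.1 15.6]
193 282 304 [35.5 27.6] [35.5 16.4]
218 281 302 [22.5 28.5] [22.4 17.7]
243 280 301 [ 9.  29.5] [ 8.9 18.5]
268 279 299 [-5.  30.6] [-5.1 19.9]
293 278 298 [-19.5  31.6] [-19.6  20.7]
318 277 297 [-34.6  32.7] [-34.6  21.6]
343 276 295 [-50.2  33.9] [-50.2  23.1]
368 275 293 [-66.3  35. ] [-66.4  24.7]
```

```bash
python3 - <<'E'
from h import *
w=cv2.imread("pics/wrist7.png")
for row in(90,118,168,218,300):print(row,[(u,*w[row,u,::-1]) for u in range(250,400,6)])
# coarse colour map around mirror in wrist
def cmap(im,y0,y1,dy,x0,x1,dx):
    for y in range(y0,y1,dy):
        s=""
        for x in range(x0,x1,dx):
            b,g,r=map(int,im[y,x]);
            s+="g" if g-r>15 and g-b>5 else "B" if r-b>40 else "#" if g<50 else "+" if g<110 else "-" if g<160 else "."
        print(y,s)
cmap(w,40,470,10,220,430,4)
s=cv2.imread("pics/side7.png");print("side");cmap(s,160,225,2,350,480,2)
E
```

```text
90 [(250, np.uint8(195), np.uint8(190), np.uint8(190)), (256, np.uint8(196), np.uint8(191), np.uint8(190)), (262, np.uint8(66), np.uint8(65), np.uint8(66)), (268, np.uint8(63), np.uint8(60), np.uint8(63)), (274, np.uint8(64), np.uint8(63), np.uint8(64)), (280, np.uint8(63), np.uint8(62), np.uint8(63)), (286, np.uint8(99), np.uint8(119), np.uint8(103)), (292, np.uint8(102), np.uint8(155), np.uint8(115)), (298, np.uint8(98), np.uint8(151), np.uint8(109)), (304, np.uint8(97), np.uint8(150), np.uint8(109)), (310, np.uint8(25), np.uint8(35), np.uint8(29)), (316, np.uint8(23), np.uint8(23), np.uint8(25)), (322, np.uint8(23), np.uint8(24), np.uint8(25)), (328, np.uint8(22), np.uint8(22), np.uint8(24)), (334, np.uint8(27), np.uint8(25), np.uint8(29)), (340, np.uint8(51), np.uint8(49), np.uint8(50)), (346, np.uint8(50), np.uint8(47), np.uint8(49)), (352, np.uint8(51), np.uint8(50), np.uint8(50)), (358, np.uint8(45), np.uint8(43), np.uint8(45)), (364, np.uint8(46), np.uint8(45), np.uint8(46)), (370, np.uint8(45), np.uint8(45), np.uint8(46)), (376, np.uint8(42), np.uint8(41), np.uint8(42)), (38
[... 9216 characters left out ...]

206 .........-+###############++++-++++++++-+--ggggg#++##+..........-
208 .............+++#############++++--+++++-+--++gg#++##+...........
210 .................-++############++++--+++++---+######-...........
212 .....................-++############+++---+++++######............
214 .........................-++###########+++---++#+###+............
216 ..........................-+.-++##########++++#+--##+............
218 ..........................--.....-++###########+-+##-...........+
220 .....................................-++############.............
222 .........................................-++#######+.............
224 .............................................-++###+.............
```

The colour map shows the mirror tipped off the narrow pad triangle. It now stands on its long edge beside the pads on the +y side, silver face toward +y. I'll fit its pose from the green edge face in three views.

```bash
cat >> h.py <<'E'
def green(im,th=15):
    a=im.astype(int);g=((a[:,:,1]-a[:,:,2]>th)&(a[:,:,1]-a[:,:,0]>th//3)).astype(np.uint8)
    n,l,s,c=cv2.connectedComponentsWithStats(g,connectivity=8)
    return [(l==i).astype(np.uint8) for i in np.argsort(-s[1:,4])[:3]+1],np.sort(-s[1:,4])[:3]
E
python3 - <<'E'
from h import *
np.set_printoptions(precision=4,suppress=True)
for n in("wrist","side","scene"):
    m,ar=green(cv2.imread(f"pics/{n}7.png"),12)
    for k in m[:2]:
        c=max(cv2.findContours(k,0,2)[0],key=cv2.contourArea)
        print(n,k.sum(),cv2.minAreaRect(c),cv2.approxPolyDP(c,2.5,True)[:,0].tolist())
s=cv2.imread("pics/scene7.png")
for y in range(290,385,2):
    print(y,"".join("g" if int(g)-int(r)>12 and int(g)-int(b)>4 else "B" if int(r)-int(b)>40 else "#" if g<50 else "+" if g<110 else "-" if g<160 else "." for b,g,r in s[y,110:270:2]))
E
```

```text
wrist 7000 ((292.14215087890625, 228.34951782226562), (24.02080726623535, 320.42559814453125), 2.3158466815948486) [[287, 69], [275, 388], [292, 387], [310, 75], [308, 70]]
side 365 ((404.7486572265625, 195.19189453125), (82.56460571289062, 5.808197021484375), 17.10272979736328) [[365, 184], [444, 208], [440, 203]]
side 2 ((442.0, 213.5), (1.0, 0.0), -90.0) [[442, 213]]
scene 1674 ((197.10308837890625, 327.76806640625), (104.3775863647461, 18.17469596862793), 23.96249008178711) [[151, 303], [153, 314], [157, 313], [161, 321], [210, 343], [217, 340], [221, 348], [236, 355], [243, 353], [242, 338], [157, 301]]
290 -----------------------#####+++--------------++---------------------------------
292 -----------------------######++-------------------------------------------------
294 -----------------------+#####+++------------------------------------------------
296 ---------------++--------+###+++------------------------------------------------
298 ---------------------------+++--------------------------------------------------
300 -------------------------------------------------------
[... 2895 characters left out ...]
########+-----------
370 -----+++++++++++++++---------+++###################################+------------
372 +++++++++++++++++++-------------+++###############################+-------------
374 ++++++++++++++++++---------------++++##################+--+#######--------------
376 +++++++++++++++++-------------------++++###############---+######+--------------
378 ++++++++++++++++-----------------------+++#############+++######+---------------
380 ++++++++++++++++-------------------------+++###################+----------------
382 +++++++++++++++++---------------------------+++################-----------------
384 +++++++++##+++++-----------------------------++++#############------------------
```

```bash
cat > fitbox.py <<'E'
from h import *
from scipy.optimize import differential_evolution,minimize
F=[((0,1,3,2),(-1,0,0)),((4,5,7,6),(1,0,0)),((0,1,5,4),(0,-1,0)),((2,3,7,6),(0,1,0)),((0,2,6,4),(0,0,-1)),((1,3,7,5),(0,0,1))]
V=np.array([[x,y,z] for x in(-.09,.09) for y in(-.015,.015) for z in(0,.01)])
def run(tag,init,span,wnpy):
    C["w"]=wcam(np.load(wnpy))
    M={"scene":green(cv2.imread(f"pics/scene{tag}.png"),12)[0][0],"side":green(cv2.imread(f"pics/side{tag}.png"),12)[0][0],"w":green(cv2.imread(f"pics/wrist{tag}.png"),12)[0][0]}
    M={k:cv2.resize(v,None,fx=4,fy=4,interpolation=0) if k!="w" else v for k,v in M.items()}
    def cost(v,full=False):
        Q=R.from_euler("ZYX",v[3:]);P=Q.apply(V)+v[:3];o=[]
        for n,m in M.items():
            s=4 if n!="w" else 1;uv=proj(n,P)*s+(s-1)/2;r=np.zeros_like(m)
            K,d,rv,t,_=C[n];cc=-cv2.Rodrigues(np.array(rv,float))[0].T@t
            for f,nn in F[:5]:
                if Q.apply(nn)@(cc-P[list(f)].mean(0))>0:cv2.fillConvexPoly(r,np.round(uv[list(f)]*16).astype(np.int32),1,shift=4)
            o.append((r&m).sum()/max(1,(r|m).sum()))
        return o if full else -sum(o)
    init=np.array(init);b=[(a-s,a+s) for a,s in zip(init,span)]
    s=differential_evolution(cost,b,seed=1,maxiter=120,popsize=12,tol=1e-5)
    s=minimize(cost,s.x,method="Nelder-Mead",options=dict(xatol=1e-5,fatol=1e-5,maxiter=600))
    return s.x,cost(s.x,True)
E
time python3 - <<'E'
from fitbox import *
np.set_printoptions(precision=4,suppress=True)
m=np.array([.517,-.2735,0]);Q=R.from_euler("z",.154)
c=m+Q.apply([.005,.018,.027])
x,o=run("7",[*c,.154-.0,0,-np.radians(80)],[.015,.02,.02,.15,.15,.7],"w7.npy")
print(x,np.degrees(x[3:]),o)
P=R.from_euler("ZYX",x[3:]).apply(V)+x[:3]
print((Q.inv().apply(P-m)*1e3).round(1))
E
```

```text
[ 0.5179 -0.2526  0.0271  0.0816  0.0037 -1.5614] [  4.6757   0.211  -89.4634] [np.float64(0.9009744812114414), np.float64(0.7607823470411234), np.float64(0.9903257931426945)]
[[-85.6  26.9  42.4]
 [-84.9  36.9  42.5]
 [-85.7  27.2  12.4]
 [-85.   37.2  12.5]
 [ 93.9  13.9  41.8]
 [ 94.7  23.9  41.9]
 [ 93.8  14.2  11.8]
 [ 94.6  24.2  11.9]]
real	1m45.405s
user	1m45.474s
sys	0m0.230s
```

The box fit is tight (IoU 0.90/0.76/0.99). The mirror stands upright on its edge on the mount's plate, z 12–42, yaw 0.082, silver face toward +y.

Recovery plan: grip it mid-length from above, lift, turn it end for end, and tilt it so the silver faces up. Then set its lower edge against the side pins and lay it down. First I check the wrist joints for that tilt.

```bash
python3 - <<'E'
from h import *
np.set_printoptions(precision=3,suppress=True)
s=ctrl.sense();j=s["joint_pos"];print(j,s["time_s"])
A=R.from_euler("z",j[0])*R.from_euler("y",j[1]+j[2])*R.from_euler("z",j[3])*R.from_euler("y",j[4])*R.from_euler("z",j[5])
c=A.inv()*R.from_quat(s["eef_rot"]);print("const",c.as_rotvec())
L=.3;m=np.array([.517,-.2735,0]);Y=.154
def chk(name,Rt,p):
    wc=p-L*Rt.apply([0,0,1]);j1=np.arctan2(wc[1],wc[0])
    for q in(1.4,1.7,2.0):
        B=(R.from_euler("z",j1)*R.from_euler("y",q)).inv()*Rt*c.inv()
        a=B.as_euler("ZYZ");b=np.array([a[0]+np.pi,-a[1],a[2]+np.pi]);w=lambda x:(x+np.pi)%(2*np.pi)-np.pi
        print(name,q,"j1 %.2f"%j1,"wc",wc,"sol",w(a) if a[1]>0 else w(b))
for phi in(60,40,30):
  T=R.from_euler("z",Y)*R.from_euler("x",-np.radians(90-phi))*R.from_euler("z",-Y)
  p=m+R.from_euler("z",Y).apply([0,-.01,.045])
  chk(f"noflip{phi}",T*down(Y),p);chk(f"flip{phi}",T*down(Y+np.pi),p)
print("lens foot",tri((398,318),(252,238)))
g=np.array([.5175,-.2476,0])
go(g+[0,0,.10],down(.0816));go(g+[0,0,.020],down(.0816))
E
```

```text
[-0.525 -0.029  1.774  0.     1.398  0.891] 15.325
const [0.    0.    1.571]
noflip60 1.4 j1 -0.27 wc [ 0.496 -0.135  0.305] sol [-0.475  1.517  1.122]
noflip60 1.7 j1 -0.27 wc [ 0.496 -0.135  0.305] sol [-0.502  1.252  1.265]
noflip60 2.0 j1 -0.27 wc [ 0.496 -0.135  0.305] sol [-0.576  0.993  1.435]
flip60 1.4 j1 -0.27 wc [ 0.496 -0.135  0.305] sol [-0.475  1.517 -2.02 ]
flip60 1.7 j1 -0.27 wc [ 0.496 -0.135  0.305] sol [-0.502  1.252 -1.877]
flip60 2.0 j1 -0.27 wc [ 0.496 -0.135  0.305] sol [-0.576  0.993 -1.706]
noflip40 1.4 j1 -0.12 wc [ 0.483 -0.056  0.238] sol [-0.835  1.479  1.266]
noflip40 1.7 j1 -0.12 wc [ 0.483 -0.056  0.238] sol [-0.879  1.281  1.496]
noflip40 2.0 j1 -0.12 wc [ 0.483 -0.056  0.238] sol [-0.976  1.1    1.755]
flip40 1.4 j1 -0.12 wc [ 0.483 -0.056  0.238] sol [-0.835  1.479 -1.876]
flip40 1.7 j1 -0.12 wc [ 0.483 -0.056  0.238] sol [-0.879  1.281 -1.645]
flip40 2.0 j1 -0.12 wc [ 0.483 -0.056  0.238] sol [-0.976  1.1   -1.387]
noflip30 1.4 j1 -0.06 wc [ 0.479 -0.027  0.195] sol [-1.017  1.478  1.317]
noflip30 1.7 j1 -0.06 wc [ 0.479 -0.027  0.195] sol [-1.062  1.325  1.579]
noflip30 2.0 j1 -0.06 wc [ 0.479 -0.027  0.195] sol [-1.149  1.19   1.861]
flip30 1.4 j1 -0.06 wc [ 0.479 -0.027  0.195] sol [-1.017  1.478 -1.824]
flip30 1.7 j1 -0.06 wc [ 0.479 -0.027  0.195] sol [-1.062  1.325 -1.562]
flip30 2.0 j1 -0.06 wc [ 0.479 -0.027  0.195] sol [-1.149  1.19  -1.28 ]
lens foot (array([ 0.765, -0.014,  0.004]), np.float64(0.027143346407285662))
[ 0.004 -0.022  0.02 ] [-0.001  0.     0.072] rows 1.0
[ 0.004 -0.022  0.1  ] [-0.001  0.     0.072] rows 2.0
```

```bash
python3 nudge.py '[[0.004,-0.022,0,0,0,0.072],[0.004,-0.022,0.03,0,0,0.072],[0.004,-0.022,0.06,0,0,0.072],[0.004,-0.022,0.085,0,0,0.072],[0.004,-0.022,0.1,0,0,0.072],[0.004,-0.022,0.1,0,0,0.072]]'; python3 nudge.py '[[0,0,0,0,0,0],[0,0,0,0,0,0],[0,0,0,0,0,0],[0,0,0,0,0,0],[0,0,0,0,0,0],[0,0,0,0,0,0],[0,0,0,0,0,0]]' 0.004 40;
```

```text
time_s: 16.08
ee_pos: [0.5173, -0.2478, 0.0193]
eef_rot: [0.999, 0.041, -0.001, -0.001]
force: [0.2, 0.5, -0.0]
width: 0.0499
gripper_force: 0.0
time_s: 16.95
ee_pos: [0.5179, -0.2484, 0.0213]
eef_rot: [0.999, 0.041, 0.001, 0.0]
force: [-0.4, -0.2, 5.3]
width: 0.0095
gripper_force: 39.9
```

```bash
python3 nudge.py '[[0,0,-0.015,0,0,0],[0,0,-0.04,0,0,0],[0,0,-0.09,0,0,0],[0,0,-0.14,0,0,-0.18],[0,0,-0.18,0,0,-0.36],[0,0,-0.18,0,0,-0.54],[0,0,-0.18,0,0,-0.72],[0,0,-0.18,0,0,-0.9],[0,0,-0.18,0,0,-1.08],[0,0,-0.18,0,0,-1.26],[0,0,-0.18,0,0,-1.44],[0,0,-0.18,0,0,-1.62]]'; python3 nudge.py '[[0,0,0,0,0,-0.18],[0,0,0,0,0,-0.36],[0,0,0,0,0,-0.54],[0,0,0,0,0,-0.72],[0,0,0,0,0,-0.9],[0,0,0,0,0,-1.08],[0,0,0,0,0,-1.26],[0,0,0,0,0,-1.44],[0,0,0,0,0,-1.6],[0,0,0,0,0,-1.6]]'
python3 - <<'E'
from h import *
np.set_printoptions(precision=3,suppress=True)
print(ctrl.sense()["joint_pos"])
p,r=pose();np.save("w8.npy",np.r_[p,r.as_quat()])
for n in("wrist","scene","side"):cv2.imwrite(f"pics/{n}8.png",ctrl.snapshot(n)[:,:,::-1])
print(r.as_matrix())
E
```

```text
time_s: 18.45
ee_pos: [0.5172, -0.2481, 0.2011]
eef_rot: [0.657, 0.754, 0.0, 0.0]
force: [-0.1, 0.2, -1.9]
width: 0.0093
gripper_force: 39.1
time_s: 19.7
ee_pos: [0.5172, -0.2482, 0.201]
eef_rot: [-0.079, 0.997, 0.0, 0.0]
force: [0.1, 0.2, -1.6]
width: 0.0093
gripper_force: 39.1
[-0.492 -0.096  1.704  0.001  1.533 -2.222]
[[-0.987 -0.158  0.001]
 [-0.158  0.987  0.   ]
 [-0.001  0.    -1.   ]]
```

```bash
cat >> h.py <<'E'
m=np.array([.517,-.2735,0]);Y=.154;QM=R.from_euler("z",Y)
PHI=np.radians(35)
DT=QM*R.from_euler("x",-(np.pi/2-PHI))*QM.inv()*down(Y+np.pi)
def mt(x,y,z):return m+QM.apply(np.array([x,y,z])/1e3)
def inm():
    p,r=pose();return (QM.inv().apply(p-m)*1e3).round(2)
E
python3 - <<'E'
from h import *
go(mt(2,20,180),DT);go(mt(2,0,75),DT)
E
```

```text
[ 0.0022 -0.005   0.0205] [0.9602 0.0016 0.002 ] rows 6.0
[ 0.0023 -0.025   0.1255] [0.9602 0.0016 0.002 ] rows 6.0
```

```bash
python3 nudge.py '[[0.0005,0,0.002,0.12,0,0],[0.001,-0.001,0.004,0.24,0,0],[0.0012,-0.002,0.006,0.36,0,0],[0.0014,-0.003,0.01,0.48,0,0],[0.0016,-0.004,0.013,0.6,0,0],[0.002,-0.005,0.016,0.72,0,0],[0.0022,-0.005,0.019,0.84,0.001,0.001],[0.0022,-0.005,0.0205,0.96,0.0016,0.002],[0.0022,-0.005,0.0205,0.96,0.0016,0.002],[0.0022,-0.005,0.0205,0.96,0.0016,0.002]]'; python3 - <<'E'
from h import *
np.set_printoptions(precision=3,suppress=True)
print(ctrl.sense()["joint_pos"],inm())
go(mt(2,20,180),DT);go(mt(2,2,75),DT)
p,r=pose();np.save("w9.npy",np.r_[p,r.as_quat()])
for n in("wrist","scene","side"):cv2.imwrite(f"pics/{n}9.png",ctrl.snapshot(n)[:,:,::-1])
E
```

```text
time_s: 21.1
ee_pos: [0.5163, -0.2535, 0.1804]
eef_rot: [-0.069, 0.885, -0.459, 0.037]
force: [0.4, 1.2, -0.9]
width: 0.0093
gripper_force: 39.4
[-0.094 -0.218  2.05  -1.004  1.218 -1.491] [  2.36  19.86 180.36]
[0. 0. 0.] [0.003 0.003 0.   ] rows 1.0
[0.001 0.076 0.075] [0.003 0.003 0.   ] rows 2.0
```

```bash
time timeout 250 python3 - <<'E'
from fitbox import *
np.set_printoptions(precision=4,suppress=True)
w=np.load("w9.npy");Rt=R.from_quat(w[3:]).as_matrix()
x=Rt[:,0];z=-Rt[:,1];y=np.cross(z,x);M=R.from_matrix(np.c_[x,y,z])
o=w[:3]+Rt[:,2]*(-.0065)-.005*z
e=M.as_euler("ZYX");print(o,e)
s,iou=run("9",[*o,*e],[.008,.008,.008,.06,.06,.12],"w9.npy");print(s,iou)
Q=R.from_euler("ZYX",s[3:]);P=Q.apply(V)+s[:3];print(((P-w[:3])@Rt*1e3).round(1))
E
```

```text
[ 0.515  -0.2454  0.18  ] [-2.9849  0.0015 -0.6136]
[ 0.5134 -0.2462  0.1802 -2.9853 -0.0012 -0.5873] [np.float64(0.7457288258814977), np.float64(0.3089430894308943), np.float64(0.9045875224715361)]
[[-88.3   5.1 -21. ]
 [-88.3  -4.9 -21.3]
 [-88.3   4.3   8.9]
 [-88.3  -5.7   8.7]
 [ 91.7   4.8 -21.4]
 [ 91.7  -5.2 -21.7]
 [ 91.7   4.    8.6]
 [ 91.7  -6.    8.3]]
real	1m26.781s
user	1m27.075s
sys	0m0.279s
```

The fit confirms the mirror sits in the grip as expected: lower edge 8.6 mm past the TCP, centred to 1.7 mm, silver up. Next, down to the hover.

```bash
python3 nudge.py '[[0,0.02,0.02,0,0,0],[-0.001,0.04,0.04,0,0,0],[-0.001,0.06,0.06,0,0,0],[-0.001,0.076,0.075,0.003,0.003,0],[-0.001,0.076,0.075,0.003,0.003,0],[-0.001,0.076,0.075,0.003,0.003,0]]'; python3 - <<'E'
from h import *
np.set_printoptions(precision=3,suppress=True)
print(ctrl.sense()["joint_pos"],inm(),ctrl.sense()["force"])
go(mt(4,0,58),DT);go(mt(4,0,53),DT)
E
```

```text
time_s: 22.0
ee_pos: [0.5202, -0.2711, 0.0757]
eef_rot: [-0.069, 0.884, -0.462, 0.035]
force: [0.2, 0.7, -0.9]
width: 0.0093
gripper_force: 39.4
[-0.127 -0.067  2.111 -1.097  1.089 -1.306] [ 3.51  1.84 75.7 ] [ 0.244  0.734 -0.853]
[-0.001  0.013  0.012] [-0.003  0.     0.001] rows 1.0
[-0.001  0.018  0.015] [-0.003  0.     0.001] rows 1.0
```

```bash
python3 nudge.py '[[0,0.005,0.005,0,0,0],[0,0.01,0.009,0,0,0],[0,0.013,0.012,0,0,0],[0,0.018,0.015,0,0,0],[0,0.018,0.015,0,0,0]]'; python3 - <<'E'
from h import *
np.set_printoptions(precision=3,suppress=True)
print(ctrl.sense()["joint_pos"],inm(),(QM.inv().apply(ctrl.sense()["force"])))
for v in((4,-1,53),(4,0,52)):go(mt(*v),DT)
E
```

```text
time_s: 22.62
ee_pos: [0.5198, -0.2729, 0.0505]
eef_rot: [-0.069, 0.884, -0.462, 0.035]
force: [0.7, 0.6, -1.7]
width: 0.0091
gripper_force: 39.4
[-0.131 -0.026  2.121 -1.122  1.064 -1.257] [ 2.86  0.21 50.46] [ 0.797  0.454 -1.669]
[-0.001 -0.003 -0.001] [-0.002 -0.001  0.003] rows 1.0
[-0.001 -0.001 -0.001] [-0.002 -0.001  0.003] rows 1.0
```

```bash
f(){ python3 -c "
from h import *
s=ctrl.sense();print(s['time_s'],inm(),QM.inv().apply(s['force']).round(1),QM.inv().apply(s['moment']).round(2))"; }; python3 nudge.py '[[-0.001,-0.0006,0.0008,0,0,0],[-0.001,-0.0011,0.0016,0,0,0],[-0.001,-0.0011,0.0016,0,0,0]]' >/dev/null; f; for i in 1 2 3; do python3 nudge.py '[[0,-0.0006,0.0008,0,0,0],[0,-0.0006,0.0008,0,0,0]]' >/dev/null; f; done
```

```text
23.0 [ 4.11 -1.95 51.23] [ 0.3  0.5 -1.6] [ 0.59 -0.02 -0.02]
23.25 [ 4.06 -2.9  51.13] [ 0.3  0.4 -0.6] [0.61 0.02 0.01]
23.5 [ 4.06 -3.9  51.15] [ 0.2  0.5 -2.1] [0.64 0.01 0.03]
23.75 [ 4.05 -4.92 51.18] [ 0.2 -0.1 -1.3] [ 0.63  0.   -0.06]
```

```bash
f(){ python3 -c "
from h import *
s=ctrl.sense();print(s['time_s'],inm(),QM.inv().apply(s['force']).round(1),QM.inv().apply(s['moment']).round(2))"; }; for i in 1 2 3; do python3 nudge.py '[[0,-0.0006,0.0008,0,0,0],[0,-0.0006,0.0008,0,0,0]]' >/dev/null; f; done
```

```text
24.0 [ 4.09 -5.86 51.21] [-0.1 -0.3 -0.8] [ 0.71 -0.02 -0.07]
24.25 [ 4.13 -6.59 51.08] [-0.7  7.  -0.2] [ 1.12  0.03 -0.13]
24.5 [ 4.18 -7.08 50.91] [-2.3 18.1  2.8] [ 1.82  0.19 -0.39]
```

```bash
f(){ python3 -c "
from h import *
s=ctrl.sense();print(s['time_s'],inm(),QM.inv().apply(s['force']).round(1),QM.inv().apply(s['moment']).round(2),s['joint_pos'][3].round(3))"; }; python3 nudge.py '[[0,0.001,-0.0013,0,0,0],[0,0.001,-0.0013,0,0,0]]' >/dev/null; f; for i in 1 2 3; do python3 nudge.py '[[0,0.0006,0.0004,0,0,0],[0,0.0006,0.0004,0,0,0]]' >/dev/null; f; done
```

```text
24.75 [ 4.12 -6.12 51.18] [-0.1  3.3 -1.3] [ 0.82 -0.03 -0.05] -1.125
25.0 [ 4.05 -6.13 50.24] [ 0.3  3.3 -3.7] [ 1.06 -0.15  0.09] -1.125
25.25 [ 4.08 -6.15 49.69] [ 1.1  3.8 -1.2] [ 0.93 -0.07  0.01] -1.126
25.5 [ 4.06 -6.16 48.98] [-0.4  3.3 -0.7] [ 0.89 -0.03  0.04] -1.127
```

```bash
f(){ python3 -c "
from h import *
s=ctrl.sense();print(s['time_s'],inm(),QM.inv().apply(s['force']).round(1),QM.inv().apply(s['moment']).round(2),s['joint_pos'][3].round(3))"; }; for i in 1 2 3; do python3 nudge.py '[[0,0.0006,0.0004,0,0,0],[0,0.0006,0.0004,0,0,0]]' >/dev/null; f; done
```

```text
25.75 [ 4.13 -6.15 48.41] [1.3 4.3 0.6] [ 0.65  0.12 -0.04] -1.128
26.0 [ 4.19 -6.21 47.9 ] [0.4 5.1 3.5] [ 0.41  0.31 -0.14] -1.129
26.25 [ 4.3  -6.27 47.53] [0.4 6.7 6.3] [ 0.14  0.49 -0.16] -1.13
```

```bash
f(){ python3 -c "
from h import *
s=ctrl.sense();print(s['time_s'],inm(),QM.inv().apply(s['force']).round(1),QM.inv().apply(s['moment']).round(2),s['width'].round(4))"; }; python3 nudge.py '[[0,-0.0002,-0.001,0,0,0],[0,-0.0002,-0.001,0,0,0]]' >/dev/null; f; python3 nudge.py '[[0,-0.002,0,0,0,0],[0,-0.003,0.0002,0,0,0],[0,-0.003,0.0002,0,0,0]]' 0.016 >/dev/null; f;  python3 nudge.py '[[0,-0.002,0,0,0,0],[0,-0.003,0.0003,0,0,0],[0,-0.003,0.0003,0,0,0]]' 0.022 >/dev/null; f;  python3 nudge.py '[[0,-0.002,0,0,0,0],[0,-0.003,0.0005,0,0,0],[0,-0.003,0.0005,0,0,0]]' 0.028 >/dev/null; f; python3 nudge.py '[[0,-0.002,0,0,0,0],[0,-0.003,0.0005,0,0,0],[0,-0.003,0.0005,0,0,0]]' 0.034 >/dev/null; f
python3 - <<'E'
from h import *
p,r=pose();np.save("w10.npy",np.r_[p,r.as_quat()])
for n in("wrist","scene","side"):cv2.imwrite(f"pics/{n}10.png",ctrl.snapshot(n)[:,:,::-1])
for n,y0,y1,x0,x1,d in(("scene",285,365,110,260,2),("wrist",0,470,200,460,8)):
  a=cv2.imread(f"pics/{n}10.png");print(n)
  for y in range(y0,y1,d if n=="scene" else 12):
    print(y,"".join("g" if int(g)-int(r)>12 and int(g)-int(b)>4 else "B" if int(r)-int(b)>40 else "#" if g<50 else "+" if g<110 else "-" if g<160 else "." for b,g,r in a[y,x0:x1:d//2 if n=="wrist" else 2]))
E
```

```text
scene
285 ++++++++++++++++++++++++++++++-############################+++++++++++----+
287 +++++++++++++++++++++++++++++--############################++++++++++------
289 ++++++++++++++++++++++++++++----+##############+###########++++++++++------
291 +++++++++++++++++++++++++++------#########################+++++++++--------
293 +++++++++++++++++++++++++++++----########################+++++++++---------
295 --++++++++++++++++++++++++++++++-############+##########+++++++++----------
297 -++++++++++++++##++++++++++++++++#######################+++++++++----------
299 ++++++++++++++++g++++++++++++++++######################+++++++++-----------
301 ++++++++++++++++++gg++++++++++++######################+++++++++------------
303 +++++++++++++++++++++g++++++++++######++#############+++++++++-------------
305 -+++++++++++++++++++++++g++++++######+++#############+++++++#+-------------
307 --++++++++++-++++++++++++++++++######++#############+++++++++--------------
309 ----+++++++++++++++++++++++++++#####+++############+++++++++---------------
311 ------++++++++++++++++++++++++######++#########+++
[... 4964 characters left out ...]
n <module>
    s=ctrl.sense();print(s['time_s'],inm(),QM.inv().apply(s['force']).round(1),QM.inv().apply(s['moment']).round(2),s['width'].round(4))
                                                                                                                    ^^^^^^^^^^^^^^^^
AttributeError: 'float' object has no attribute 'round'
Traceback (most recent call last):
AttributeError: 'float' object has no attribute 'round'
Traceback (most recent call last):
AttributeError: 'float' object has no attribute 'round'
Traceback (most recent call last):
AttributeError: 'float' object has no attribute 'round'
Traceback (most recent call last):
AttributeError: 'float' object has no attribute 'round'
```

```bash
cat > st.py <<'E'
from h import *
s=ctrl.sense();print(s['time_s'],inm(),QM.inv().apply(s['force']).round(1),QM.inv().apply(s['moment']).round(2),round(s['width'],4),s['joint_pos'][3].round(3))
E
python3 st.py; python3 nudge.py '[[0,0.0008,0.0006,0,0,0],[0,0.0016,0.0012,0,0,0],[0,0.0025,0.0017,0,0,0],[0,0.0033,0.0023,0,0,0],[0,0.0041,0.0029,0,0,0],[0,0.0049,0.0035,0,0,0],[0,0.0057,0.004,0,0,0],[0,0.0066,0.0046,0,0,0],[0,0.0066,0.0046,0,0,0]]' >/dev/null; python3 st.py
python3 - <<'E'
from h import *
p,r=pose();np.save("w11.npy",np.r_[p,r.as_quat()])
for n in("wrist","scene","side"):cv2.imwrite(f"pics/{n}11.png",ctrl.snapshot(n)[:,:,::-1])
E
(time timeout 280 python3 - <<'E'
from fitbox import *
np.set_printoptions(precision=4,suppress=True)
c=mt(1,0,48);e=[Y-np.pi,0,-np.radians(25)]
s,iou=run("11",[*c,*e],[.01,.01,.012,.06,.06,.5],"w11.npy");print(s,iou)
P=R.from_euler("ZYX",s[3:]).apply(V)+s[:3];print((QM.inv().apply(P-m)*1e3).round(1))
E
) 2>&1 | grep -v sys
```

```text
28.15 [  4.08 -13.45  56.53] [-0.8  4.8 -1.4] [ 1.13 -0.02  0.03] 0.034 -1.123
29.275 [  4.05 -13.47  48.43] [-0.   0.5 -0. ] [0.49 0.01 0.  ] 0.0341 -1.132
[ 0.5196 -0.2702  0.0432 -3.0245 -0.0404 -0.3981] [np.float64(0.4476854787571338), np.float64(0.1297173664433916), np.float64(0.9072706065318819)]
[[ 93.7  13.4  45.4]
 [ 93.9   9.5  54.6]
 [ 92.2 -14.3  33.8]
 [ 92.4 -18.2  43. ]
 [-86.   20.   52.7]
 [-85.8  16.1  61.9]
 [-87.5  -7.6  41.1]
 [-87.3 -11.5  50.3]]

real	1m30.969s
user	1m31.371s
```

The fit shows the mirror resting silver up on pads b and c and on the lower finger, rolled about 23°. I'll let it down further, then open in small steps.

```bash
python3 nudge.py '[[0,0.0006,0.0009,0,0,0],[0,0.0012,0.0018,0,0,0],[0,0.0018,0.0026,0,0,0],[0,0.0026,0.0032,0,0,0],[0,0.0035,0.0037,0,0,0],[0,0.0035,0.0037,0,0,0]]' >/dev/null; python3 st.py
python3 nudge.py '[[0,0,0,0,0,0],[0,0,0,0,0,0]]' 0.037 >/dev/null;python3 nudge.py '[[0,0,0,0,0,0],[0,0,0,0,0,0]]' 0.040 >/dev/null;python3 st.py
python3 - <<'E'
from h import *
p,r=pose();np.save("w12.npy",np.r_[p,r.as_quat()])
for n in("wrist","scene","side"):cv2.imwrite(f"pics/{n}12.png",ctrl.snapshot(n)[:,:,::-1])
E
sed -i 's/M={k:cv2.resize/MM={k:cv2.resize/; s/s=4 if n!="w" else 1/s=1/; s/maxiter=120/maxiter=70/' fitbox.py
timeout 280 python3 - <<'E'
from fitbox import *
np.set_printoptions(precision=4,suppress=True)
c=mt(1,0,43);e=[Y-np.pi,0,-np.radians(10)]
s,iou=run("12",[*c,*e],[.01,.01,.012,.06,.06,.4],"w12.npy");print(s,iou)
P=R.from_euler("ZYX",s[3:]).apply(V)+s[:3];print((QM.inv().apply(P-m)*1e3).round(1))
E
```

```text
30.175 [  4.05 -14.52  43.47] [ 0.4 -0.1 -0. ] [ 0.46 -0.05  0.02] 0.034 -1.138
30.675 [  4.06 -14.55  43.57] [-0.8  1.2 -0.3] [0.44 0.01 0.02] 0.0399 -1.138
[ 0.5199 -0.2703  0.0401 -3.0247 -0.0033 -0.1313] [np.float64(0.4296577946768061), np.float64(0.11053984575835475), np.float64(0.8745772468878175)]
[[ 93.8  14.3  41.8]
 [ 93.8  13.   51.7]
 [ 92.7 -15.4  37.8]
 [ 92.7 -16.7  47.8]
 [-86.1  21.   42.4]
 [-86.1  19.7  52.3]
 [-87.2  -8.8  38.4]
 [-87.2 -10.1  48.3]]
```

```bash
python3 nudge.py '[[0,-0.0003,0.0004,0,0,0],[0,-0.0006,0.0008,0,0,0],[0,-0.0009,0.0012,0,0,0],[0,-0.0009,0.0012,0,0,0]]' >/dev/null; python3 st.py
python3 nudge.py '[[0,0,0,0,0,0],[0,0,0,0,0,0]]' 0.043 >/dev/null;python3 nudge.py '[[0,0,0,0,0,0],[0,0,0,0,0,0]]' 0.046 >/dev/null;python3 st.py
python3 - <<'E'
from h import *
p,r=pose();np.save("w13.npy",np.r_[p,r.as_quat()])
for n in("wrist","scene","side"):cv2.imwrite(f"pics/{n}13.png",ctrl.snapshot(n)[:,:,::-1])
E
timeout 280 python3 - <<'E'
from fitbox import *
np.set_printoptions(precision=4,suppress=True)
c=mt(1,0,42);e=[Y-np.pi,0,-np.radians(5)]
s,iou=run("13",[*c,*e],[.01,.01,.012,.06,.06,.3],"w13.npy");print(s,iou)
P=R.from_euler("ZYX",s[3:]).apply(V)+s[:3];print((QM.inv().apply(P-m)*1e3).round(1))
E
```

```text
31.325 [  4.06 -16.04  43.73] [ 0.5  1.  -0.6] [ 0.46 -0.04  0.03] 0.0398 -1.138
31.825 [  4.08 -15.97  43.71] [-0.4  0.2  0. ] [ 0.39 -0.02 -0.02] 0.0461 -1.138
[ 0.5202 -0.2714  0.0397 -3.0132  0.0008 -0.0868] [np.float64(0.4358047016274864), np.float64(0.10817941952506596), np.float64(0.8542205154715309)]
[[ 93.8  14.2  41. ]
 [ 93.8  13.4  51. ]
 [ 93.  -15.6  38.4]
 [ 93.  -16.5  48.4]
 [-86.1  18.8  40.9]
 [-86.2  18.   50.9]
 [-86.9 -11.   38.3]
 [-86.9 -11.9  48.3]]
```

```bash
python3 nudge.py '[[0,0.0004,-0.0006,0,0,0],[0,0.0011,-0.0016,0,0,0],[0,0.0023,-0.0033,0,0,0],[0,0.0034,-0.0049,0,0,0],[0,0.0057,-0.0082,0,0,0],[0,0.0092,-0.0131,0,0,0],[0,0.0138,-0.0197,0,0,0],[0,0.0184,-0.0262,0,0,0],[0,0.0225,-0.0355,0,0,0],[0,0.023,-0.06,0,0,0],[0,0.0,-0.1,0,0,0],[0,0,-0.1,0,0,0]]' >/dev/null; python3 st.py
python3 - <<'E'
from h import *
p,r=pose();np.save("w14.npy",np.r_[p,r.as_quat()])
for n in("wrist","scene","side"):cv2.imwrite(f"pics/{n}14.png",ctrl.snapshot(n)[:,:,::-1])
go(mt(2,60,190),down(Y+np.pi));go(mt(2,0,140),down(Y+np.pi))
E
timeout 280 python3 - <<'E'
from fitbox import *
np.set_printoptions(precision=4,suppress=True)
c=mt(1,0,42);e=[Y-np.pi,0,-np.radians(0)]
s,iou=run("14",[*c,*e],[.01,.015,.02,.06,.06,.4],"w14.npy");print(s,iou)
P=R.from_euler("ZYX",s[3:]).apply(V)+s[:3];print((QM.inv().apply(P-m)*1e3).round(1))
E
```

```text
33.475 [  5.62  67.21 104.13] [ 1.1  0.2 -0.6] [ 0.39 -0.03 -0.02] 0.0461 -1.043
[ 0.0021 -0.0772 -0.0461] [-0.9621 -0.0016  0.0021] rows 6.0
[ 0.0021 -0.0705  0.0317] [-0.9621 -0.0016  0.0021] rows 6.0
[ 0.5207 -0.2711  0.0395 -3.0123 -0.0004 -0.0875] [np.float64(0.4474153297682709), np.float64(0.2773333333333333), np.float64(0.9600148093298778)]
[[ 94.4  14.5  40.8]
 [ 94.4  13.6  50.8]
 [ 93.6 -15.4  38.2]
 [ 93.6 -16.2  48.1]
 [-85.6  19.   40.9]
 [-85.6  18.1  50.8]
 [-86.3 -10.9  38.3]
 [-86.3 -11.8  48.2]]
```

After the fingers withdrew, the mirror stayed put: silver up on the pads, yaw within 0.025 rad and about 1.7 mm toward +y. Next I upright the tool and straddle the mirror between the pins to push it home.

```bash
python3 nudge.py '[[0,-0.03,-0.02,-0.1,0,0],[0.001,-0.06,-0.04,-0.26,0,0],[0.0021,-0.077,-0.046,-0.44,0,0],[0.0021,-0.077,-0.03,-0.62,0,0],[0.0021,-0.077,0,-0.8,0,0],[0.0021,-0.072,0.02,-0.962,-0.0016,0.002],[0.0021,-0.07,0.0317,-0.962,-0.0016,0.002],[0.0021,-0.07,0.0317,-0.962,-0.0016,0.002],[0.0021,-0.07,0.0317,-0.962,-0.0016,0.002]]' 0.05 >/dev/null; python3 st.py
python3 - <<'E'
from h import *
p,r=pose();np.save("w15.npy",np.r_[p,r.as_quat()])
for n in("wrist","scene","side"):cv2.imwrite(f"pics/{n}15.png",ctrl.snapshot(n)[:,:,::-1])
go(mt(2,2,33),down(Y+np.pi))
a=cv2.imread("pics/wrist15.png")
for y in range(0,470,12):
    print(y,"".join("g" if int(g)-int(r)>12 and int(g)-int(b)>4 else "B" if int(r)-int(b)>40 else "#" if g<50 else "+" if g<110 else "-" if g<160 else "." for b,g,r in a[y,200:460:4]))
C["w"]=wcam(np.load("w15.npy"))
M=green(a,10)[0][0]
for y in range(60,420,40):
    k=np.nonzero(M[y])[0]
    if len(k):print(y,k.min(),k.max(),[(QM.inv().apply(back("w",(x,y),.05)-m)*1e3).round(1)[:2] for x in(k.min(),k.max())])
E
```

```text
34.75 [  2.35   0.95 140.36] [-0.1  1.   0.7] [ 0.03  0.01 -0.01] 0.05 -0.001
[0.0007 0.0013 0.1079] [-0.0015  0.0011  0.0013] rows 2.0
0 ++++++-..........................................................
12 +++++............................................................
24 +++-.............................................................
36 ++...............................................................
48 ............-+######################################.............
60 ............-+####+############-.-#################+.............
72 ............++##+----##########-.-+#########+....##+.............
84 .............+#############ggggggg#+###############-.............
96 .............+#############-----.--------g#########.....--.......
108 .............+#############-----.--------+#########..............
120 .............++############--------------##########..............
132 +-.........+-.+############------------.g##########..............
144 +++++++++++++++############-------------g#########+..............
156 +++++++++++++++############-------------g#########-.........
[... 1587 characters left out ...]
.................-##########
444 ############+.........................................###########
456 #################################################################
468 #################################################################
100 305 364 [array([-78.2, -12.6]), array([-78.2,  18. ])]
140 305 362 [array([-58., -13.]), array([-58. ,  17.5])]
180 305 360 [array([-36.6, -13.4]), array([-36.6,  16.9])]
220 304 358 [array([-14. , -14.3]), array([-14. ,  16.2])]
260 304 356 [array([ 10. , -14.8]), array([ 9.9, 15.5])]
300 303 355 [array([ 35.3, -15.8]), array([35.3, 15.3])]
340 303 353 [array([ 62.2, -16.3]), array([62.1, 14.6])]
380 304 350 [array([ 90.7, -16.1]), array([90.6, 13.1])]
```

The wrist map and edge fit show the mirror flat, 30 mm wide along its whole length and silver up. It touches side pin 2, sits 2 mm off pin 1 and about 4 mm off the end pin.

```bash
python3 nudge.py '[[0.001,0.0013,0.04,0,0,0],[0.002,0.0013,0.07,0,0,0],[0.002,0.0013,0.09,0,0,0],[0.002,0.0013,0.103,0,0,0],[0.002,0.0013,0.107,0,0,0],[0.002,0.0013,0.107,0,0,0]]' >/dev/null; python3 st.py; python3 nudge.py '[[0,0,0,0,0,0],[0,0,0,0,0,0]]' 0.042 > /dev/null; python3 st.py
```

```text
35.65 [ 0.46  1.13 33.73] [-0.1 -0.1  0.2] [-0.01  0.03 -0.03] 0.0501 -0.0
35.9 [ 0.4   1.1  33.79] [0.5 0.3 1.4] [-0.01  0.02  0.02] 0.0422 -0.0
```

```bash
python3 nudge.py '[[0,-0.002,0,0,0,0],[0,-0.004,0,0,0,0],[0,-0.0055,0,0,0,0],[0,-0.0055,0,0,0,0]]' >/dev/null; python3 st.py; for i in 1 2 3; do python3 nudge.py '[[0,-0.0006,0,0,0,0],[0,-0.0006,0,0,0,0]]' > /dev/null; python3 st.py; done
```

```text
36.4 [ 0.15 -4.3  33.14] [-0.1  0.8  0.5] [-0.02  0.02  0.  ] 0.0415 -0.0
36.65 [ 0.15 -4.79 33.16] [0.2 0.5 1.2] [-0.01  0.01 -0.04] 0.042 -0.0
36.9 [ 0.18 -5.38 33.18] [ 0.6  1.4 -0. ] [0.09 0.09 0.04] 0.042 0.0
37.15 [ 0.18 -6.01 33.19] [-0.4  1.2  0.9] [ 0.06  0.07 -0.05] 0.0422 -0.0
```

```bash
for i in 1 2 3; do python3 nudge.py '[[0,-0.0005,0,0,0,0],[0,-0.0005,0,0,0,0]]' > /dev/null; python3 st.py; done
```

```text
37.4 [ 0.18 -6.53 33.22] [-0.1  0.1  0.4] [0.07 0.05 0.07] 0.0416 -0.0
37.65 [ 0.15 -6.87 33.15] [-0.3  1.1  0.9] [ 0.38  0.09 -0.01] 0.0418 0.0
37.9 [ 0.16 -7.03 33.1 ] [-0.7  6.   1.7] [0.98 0.16 0.04] 0.0422 0.001
```

```bash
python3 nudge.py '[[0,0.0015,0,0,0,0],[0,0.004,-0.02,0,0,0],[0,0.0065,-0.045,0,0,0],[-0.06,0.0065,-0.045,0,0,0],[-0.116,0.0065,-0.045,0,0,0],[-0.116,0.0065,-0.045,0,0,0]]' >/dev/null; python3 nudge.py '[[0,0,0,0,0,0],[0,0,0.015,0,0,0],[0,0,0.032,0,0,0],[0,0,0.038,0,0,0],[0,0,0.038,0,0,0]]' 0.004 >/dev/null; python3 st.py
python3 - <<'E'
from h import *
p,r=pose();a=ctrl.snapshot("wrist")[:,:,::-1];cv2.imwrite("pics/w16.png",a)
C["w"]=wcam(np.r_[p,r.as_quat()])
M=green(a,10)[0][0];v=np.nonzero(M.sum(1))[0];print(v.min(),v.max())
for y in range(v.min(),v.max(),40):
    k=np.nonzero(M[y])[0]
    if len(k):print(y,[(QM.inv().apply(back("w",(x,y),.05)-m)*1e3).round(1)[:2] for x in(k.min(),k.max())])
E
```

```text
39.275 [115.72  -0.91  39.47] [-0.2 -0.4 -0.1] [-0.04  0.03 -0.01] 0.0039 -0.0
0 279
0 [array([ 12. , -15.9]), array([12.1, 14.1])]
40 [array([ 22. , -16.1]), array([22. , 14.3])]
80 [array([ 32.5, -15.9]), array([32.6, 14.1])]
120 [array([ 43.7, -16. ]), array([43.7, 14.2])]
160 [array([ 55.5, -16.2]), array([55.5, 14. ])]
200 [array([ 67.9, -16.3]), array([68. , 14.1])]
240 [array([ 81.1, -16.4]), array([81.2, 13.8])]
```

```bash
python3 nudge.py '[[0.003,0,0.001,0,0,0],[0.006,0,0.002,0,0,0],[0.008,0,0.002,0,0,0],[0.01,0,0.002,0,0,0],[0.011,0,0.002,0,0,0]]' >/dev/null; python3 st.py; for i in 1 2; do python3 nudge.py '[[0.0007,0,0,0,0,0],[0.0014,0,0,0,0,0]]' > /dev/null; python3 st.py; done
```

```text
39.95 [105.17  -1.01  38.37] [ 0.7 -0.9 -0.2] [ 0.02 -0.14 -0.05] 0.0039 0.0
40.2 [103.85  -1.01  38.3 ] [ 0.7 -0.5  0.4] [-0.03 -0.11 -0.03] 0.0042 -0.0
40.45 [102.38  -1.02  38.25] [ 0.8 -0.5  0.6] [-0.01 -0.18 -0.01] 0.0042 -0.0
```

```bash
for i in 1 2 3; do python3 nudge.py '[[0.0006,0,0,0,0,0]]' > /dev/null; python3 st.py; done
```

```text
40.575 [101.77  -0.99  38.26] [1.6 0.7 0.9] [ 0.02 -0.17  0.09] 0.0038 -0.0
40.7 [101.16  -1.01  38.26] [1.  0.1 0.8] [ 0.   -0.13 -0.03] 0.0042 -0.0
40.825 [100.71  -1.04  38.31] [ 3.1 -0.1  0.3] [ 0.04 -0.69 -0.02] 0.0041 0.0
```

```bash
python3 nudge.py '[[0.0004,0,0,0,0,0]]' > /dev/null; python3 st.py; python3 nudge.py '[[-0.002,0,0,0,0,0],[-0.01,0,0,0,0,0],[-0.02,0,-0.03,0,0,0],[-0.01,0,-0.08,0,0,0],[0.03,0,-0.11,0,0,0],[0.06,0,-0.11,0,0,0],[0.06,0,-0.11,0,0,0]]' >/dev/null; python3 st.py
python3 - <<'E'
from h import *
p,r=pose();a=ctrl.snapshot("wrist")[:,:,::-1];cv2.imwrite("pics/w17.png",a)
C["w"]=wcam(np.r_[p,r.as_quat()])
M=green(a,10)[0][0];v=np.nonzero(M.sum(1)>1)[0]
c=max(cv2.findContours(M,0,2)[0],key=cv2.contourArea)
for y in range(v.min()+4,v.max(),35):
    k=np.nonzero(M[y])[0]
    if len(k):print(y,[(QM.inv().apply(back("w",(x,y),.05)-m)*1e3).round(1)[:2] for x in(k.min(),k.max())])
print([(QM.inv().apply(back("w",(330,y),.05)-m)*1e3).round(1)[0] for y in(v.min(),v.max())])
for n in("scene","side"):
    b=ctrl.snapshot(n)[:,:,::-1];cv2.imwrite(f"pics/{n}17.png",b)
# expected seated pose, IoU check in static cams: mirror corners projected
b=cv2.imread("pics/side17.png")
for y in range(170,222,2):print(y,"".join("g" if int(g)-int(r)>12 and int(g)-int(bb)>4 else "B" if int(r)-int(bb)>40 else "#" if g<50 else "+" if g<110 else "-" if g<160 else "." for bb,g,r in b[y,350:470:2]))
E
```

```text
40.95 [100.61  -0.99  38.41] [ 7.  -0.9 -0.7] [ 0.03 -1.11 -0.02] 0.0039 0.0
41.825 [ 39.24  -1.2  148.91] [ 0.4  0.  -0.3] [ 0.05 -0.    0.01] 0.004 -0.0
4 [array([-87.1,  13.7]), array([-87.1,  14.7])]
39 [array([-71.2,  13.5]), array([-71.2,  14.5])]
74 [array([-54.4,  13.8]), array([-54.4,  14.8])]
109 [array([-36.8,  13.6]), array([-36.8,  14.7])]
144 [array([-18.3,  13.4]), array([-18.3,  14.5])]
179 [array([ 1.1, 13.1]), array([ 1.1, 14.3])]
214 [array([21.5, 13.5]), array([21.5, 14. ])]
249 [array([43. , 13.2]), array([43. , 14.4])]
284 [array([65.5, 12.9]), array([65.5, 14.1])]
[np.float64(-89.0), np.float64(74.9)]
170 ...............................++++++++++++++++++++++++++...
172 ...........-...................+++++++++++++++++++++++++++-.
174 ....-......-----..............++++++++++++++++++++++++++++++
176 ...--...+#+---------...--...-+++++++++-+...+++++++++++++++++
178 ........##---------------...+++++++++-......-+++++++++++++++
180 .......-##-------------------+++++++..........++++++++++++++
182 .......+#gggg---------------------++...........+++++++++++++
184 ......-##
[... 521 characters left out ...]
###############################+B+gggggg++##+.....
202 ...+#####################################BB####gg++###-.....
204 ....--+##################################BB######++###-.....
206 .........-+##############################BB######++##+......
208 .............+++#################################++##+......
210 .................-++#################################-......
212 .....................-++#############################.......
214 .........................-++####################+###+.......
216 ..........................-+.-++###############+--##+.......
218 ..........................--.....-++###########+-+##-.......
220 .....................................-++############........
```

The mirror lies level and parallel on the mount, with its +y edge straight within 0.3 mm over its length and its end at the end pin. The tool is clear, so I'm handing in.

```bash
python3 -c "
from rig import ctrl
print(ctrl.job_done())"
```

```text
the job is handed in; nothing more can be done
None
```

The mirror is handed in on the mount, silver face up, measured level and pushed against the side and end pins, and released at about 42 s. On the first placing I released it too far off-centre: it tipped off the pads onto its edge on the mount plate, so I re-gripped it by its faces (silvered side included), turned it end for end and laid it back on the pads; the narrow bar, jar and lens holder were never handled.

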